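# Pack the finishing caddy on the resin bench

## Robot

A 6-joint arm with a two-finger parallel gripper is mounted at the origin on the work surface. World frame = base frame: x ahead of the robot, y to its left, z up, the work surface at z = 0. Lengths are in mm, angles in rad, forces in N, time in s.
With the tool pointing down it reaches from about 350 to 875 mm from the base axis. Payload 4.2 kg.
Tool frame: the origin (TCP) lies on the centre line of the jaws, within the pads' length; the fingertips stand 25 mm ahead of it and the grasp point (between the pads) lies 6 mm ahead of it; z points along the fingers, y is the direction in which the jaws open and shut (so a half turn about z gives the same grasp; the last joint's range is limited). The gripper opens to 85 mm and grips with 20 to 120 N. Pads are 22 mm wide; open, the fingers measure 114 mm over their backs; the gripper's body (76 mm by 85 mm) begins 54 mm behind the grasp point. The pads swing forward as they close: fully open they stand 13 mm farther back than shut.
Start: joints at [1.583, 0.385, 0.008, 0, -1.194, -0.259], TCP at [152.657, 606.049, 256.312] pointing down, gripper open.
Joint ranges: [-3.14, 3.14], [-1.21, 2.06], [-1.07, 1.41], [-3.16, 2.05], [-2.99, -0.16], [-3.1, 3.1]. Speed limits (rad/s): [2.79, 2.79, 3.14, 3.14, 3.14, 3.14].

## Interface

Orientations are given as a unit quaternion [x, y, z, w].
In Python, from bench import arm gives the robot as it stands.
- The arm moves only by the tool drive_tool, never from a script. Its argument "plan" is a list of rows, each a list of 2 entries, a list of its own where there are three numbers: the shift along the tool's x, y, z in m, then the turn about the tool's z in degrees. A call has 1 to 12 rows; each row shifts and turns the commanded pose from where the row before left it, along the tool's axes as they then stand; what a row does not reach is not made up. A row lasts 1/8 s, in which the tool goes at most 62.5 mm and 10.7 degrees, less where a joint would pass 70% of its speed; a pose out of reach is approached as far as the arm can. A call with a gripper value outside its range is refused whole. "fingers" is the closure, from -1 (fully open) to 1 (shut), so that 0 is half open, set as the call begins (left out, the last holds). The fingers move at their own pace and stop on an object; the grip force is fixed at half the most. Time passes only in rows, so rows that do not move let the fingers close. It gives the time, the measured TCP pose, the force and the opening at its end, in the units of the state.
- arm.read_state(): the state, without advancing time (a new reading comes with each control period).
- arm.get_image(name): name is "scene" or "side" or "wrist"; returns a dict with "image" (480x640x3 uint8, red, green, blue), "K" (3x3 intrinsics, pixels), "R" (3x3) and "t" (3): a world point X has camera coordinates R X + t. Camera axes: x right, y down, z forward; pixel columns grow to the right and rows downward; lengths in mm; the calibration is good to about 2 mm. A picture is of the moment at which its call begins. There is no depth.
- arm.job_done(): hands the job in, once; it reports no verdict.
The state is a dict: "clock": time; "joints": joint angles; "joint_vel": joint speeds; "joint_efforts": joint torques, N m; "position": TCP position; "ee_rot": TCP orientation; "contact_force": force on the tool from outside, world axes, zero at the start; "wrist_torque": the same for the moment, N m; "gripper_width": finger opening in mm.
Only numpy, scipy, OpenCV 4.12 (cv2) and the standard library are available. Lean on these libraries where they do the work, as an engineer would, in place of code of your own. Each camera call takes 0.05 s, during which the arm holds its last target.

## Task

Pack the finishing kit into the plywood caddy, setting each piece down rather than dropping it: the lidded jar standing inside the ring, the long thick sanding block flat and squarely in the middle of the cradle between its two end stops, the thin sanding block flat and squarely centred on top of the thick one, and the polishing pad with the knob on the round rest, centred and knob up. Leave the open jar, the short half block and the pad without a knob where they are.

Things in the scene. Friction and masses are not known exactly. Their poses are not given: they have to be found in the camera images.
- jar: Kit piece: closed white plastic jar, diameter 56 (lid 58) and height 60 mm, about 140 g, upright, with a solid flat lid. Origin at the centre of its underside, z up.
- thick_block: Kit piece: dark grey sanding block, 100 (x) x 54 (y) x 34 mm (z), about 90 g, lying flat. Origin at the centre of its underside, x along its length, z up.
- thin_block: Kit piece: dark grey sanding block, 84 (x) x 40 (y) x 20 mm (z), about 40 g, lying flat. Origin at the centre of its underside, x along its length, z up.
- knob_pad: Kit piece: round hand polishing pad, a disc of diameter 70 and height 16 mm (pale felt) with a dark wooden knob of diameter 26 to 30 mm rising from its middle to 52 mm above the underside; about 80 g. Origin at the centre of its underside, z up.
- open_jar: Look-alike to leave alone: white jar with no lid, empty, diameter 56 and height 50 mm. Origin at the centre of its underside.
- half_block: Look-alike to leave alone: short half of a dark grey sanding block, 48 (x) x 54 (y) x 34 mm (z). Origin at the centre of its underside.
- bare_pad: Look-alike to leave alone: round pale felt pad of diameter 70 and height 16 mm without a knob. Origin at the centre of its underside.
- jar_ring: Place for the lidded jar. Fixed board 130 (x) x 110 (y) x 4 mm in the caddy with a low wooden ring at its middle, inner diameter 80, outer 88, rim at z = 12 mm. Origin: centre of the board's underside, z up; the board's upper face is at z = 4 mm. The three inserts stand in a row along the caddy, 130 mm apart (along their y), in any order.
- block_cradle: Place for the two sanding blocks, the thick one below. Fixed board 130 (x) x 110 (y) x 4 mm in the caddy with two end stops 6 mm thick, 70 wide (y), up to z = 18 mm, 116 mm apart along x; sides open. Origin: centre of the board's underside, z up; the board's upper face is at z = 4 mm. The blocks' length goes along its x.
- pad_rest: Place for the pad with the knob. Fixed board 130 (x) x 110 (y) x 4 mm in the caddy with a solid wooden disc of diameter 52 mm at its middle; its top, where the pad sits, is at z = 16 mm. Origin: centre of the board's underside, z up; the board's upper face is at z = 4 mm. The caddy: fixed open plywood box 166 x 422 mm, walls 6 mm thick, 26 mm high.
Not all that is in view belongs to the job. What is shaped like the jar but blue or red is not meant.

How it is judged:
By the outcome, as a careful person would: the job done as asked, in the order asked, and still so for the second after the job is handed in, with the robot touching nothing.
It also fails if it takes over 112 s, if anything falls off the work surface, if the arm or the gripper's body presses on something with over 40 N, if the wrist force passes 120 N, or if a joint passes its speed limit or range.

## Working session

There is one attempt and no reset: what is moved stays moved. The work goes in short steps, Python scripts to look and compute and a tool call to move; the robot and the scene stay as the last step left them, time stands still between calls to the robot, and variables do not carry over. Pictures are saved under pics/ and viewed, and the job is handed in when it is done.

Besides the shell and the picture viewer there is one more tool, called after "Emit:" in YAML: its name, and indented under it one key for each argument. drive_tool: Moves the arm, as the interface text tells. Its arguments: {"type":"object","properties":{"plan":{"type":"array"},"fingers":{"type":"number"}},"required":["plan"]}

```bash
mkdir -p pics; ls
python3 - <<'E'
from bench import arm
import cv2,pickle
s=arm.read_state();print(s)
for n in ["scene","side","wrist"]:
    d=arm.get_image(n);pickle.dump(d,open(f"pics/{n}0.pkl","wb"));cv2.imwrite(f"pics/{n}0.png",d["image"][:,:,::-1])
    print(n,d["K"],d["R"],d["t"])
E
```

```text
pics
{'clock': 0.0, 'joints': array([ 1.58255599e+00,  3.85533601e-01,  6.61929170e-03, -5.00818493e-04,
       -1.19400542e+00, -2.58608005e-01]), 'joint_vel': array([-0.00146641,  0.00038269, -0.00066538, -0.00096041,  0.00021008,
        0.00066102]), 'joint_efforts': array([-3.64905418e-04, -3.92283833e+01,  1.88392246e+01,  4.18583527e+00,
       -4.69696926e-03, -3.74851680e-06]), 'position': array([152.56274823, 605.54033611, 255.23256007]), 'ee_rot': array([ 9.92380938e-01, -1.23202650e-01, -8.75335217e-05,  1.08338305e-03]), 'contact_force': array([-0.56893801,  0.50879578, -0.1546727 ]), 'wrist_torque': array([-0.00699705,  0.0312441 ,  0.00300517]), 'gripper_width': 85.32008160522582}
scene [[483.08124581   0.         319.76674093]
 [  0.         483.08124581 246.89619706]
 [  0.           0.           1.        ]] [[-0.15094781  0.98841506 -0.0158251 ]
 [ 0.66666664  0.08996502 -0.73990667]
 [-0.72991119 -0.12223736 -0.67252337]] [ 108.16688463 -348.2328108  1563.1902393 ]
side [[533.89852677   0.         312.03354343]
 [  0.         533.89852677 247.48082978]
 [  0.           0.           1.        ]] [[-0.99340251 -0.11436925 -0.00843399]
 [-0.05772108  0.56219817 -0.82498575]
 [ 0.09909458 -0.8190561  -0.56509059]] [ 562.42561507   71.68670202 1332.10115092]
wrist [[368.49811386   0.         320.7125641 ]
 [  0.         368.49811386 238.44577187]
 [  0.           0.           1.        ]] [[-0.24512093 -0.9694902   0.00211503]
 [-0.9359357   0.23720506  0.26030393]
 [-0.2528638   0.0618264  -0.96552441]] [624.84453732 -34.66411411 379.31853983]
```

View pics/scene0.png

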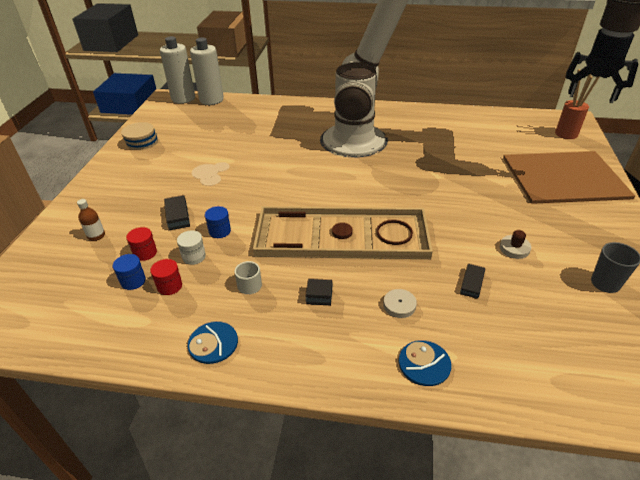

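View pics/side0.png

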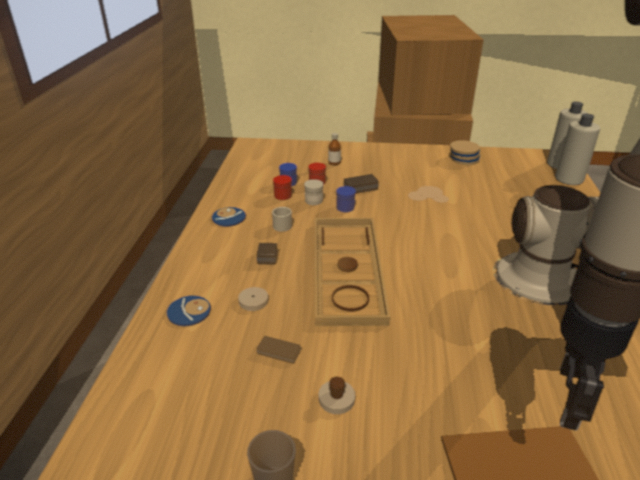

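View pics/wrist0.png

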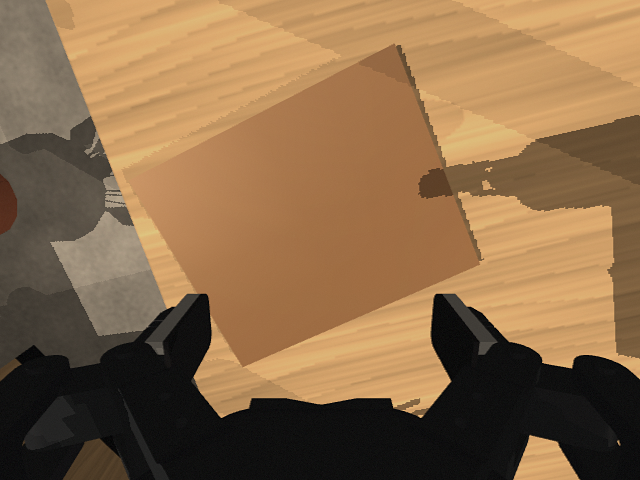

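```bash
cat > h.py <<'E'
import numpy as np,cv2,pickle
def ray(d,u,v,z):
    K,R,t=np.array(d["K"]),np.array(d["R"]),np.array(d["t"])
    c=-R.T@t; r=R.T@np.linalg.inv(K)@np.array([u,v,1.0])
    return c+r*(z-c[2])/r[2]
def proj(d,X):
    p=np.array(d["K"])@(np.array(d["R"])@np.array(X,float)+np.array(d["t"]));return p[:2]/p[2]
def load(n): return pickle.load(open(f"pics/{n}.pkl","rb"))
E
python3 - <<'E'
from h import *
d=load("scene0");im=d["image"][:,:,::-1]
cv2.imwrite("pics/z1.png",cv2.resize(im[180:320,70:270],None,fx=4,fy=4,interpolation=cv2.INTER_CUBIC))
cv2.imwrite("pics/z2.png",cv2.resize(im[190:330,240:440],None,fx=4,fy=4,interpolation=cv2.INTER_CUBIC))
for n,u,v,z in [("thick",177,206,34),("jar",190,239,60),("open",248,268,50),("thin",474,275,20),("knob",518,235,52),("half",319,284,34),("bare",400,300,16),("ring",394,232,12),("rest",342,230,16),("cradle",290,231,4),("cyl",613,255,80)]:
    p=ray(d,u,v,z);print(n,p.round(),np.hypot(*p[:2]).round())
E
```

```text
thick [ 456. -415.   34.] 617.0
jar [ 605. -321.   60.] 685.0
open [ 670. -166.   50.] 690.0
thin [594. 329.  20.] 679.0
knob [480. 432.  52.] 646.0
half [681.  -7.  34.] 681.0
bare [687. 169.  16.] 708.0
ring [460. 148.  12.] 483.0
rest [474.  19.  16.] 475.0
cradle [ 482. -112.    4.] 494.0
cyl [555. 609.  80.] 824.0
```

View pics/z1.png

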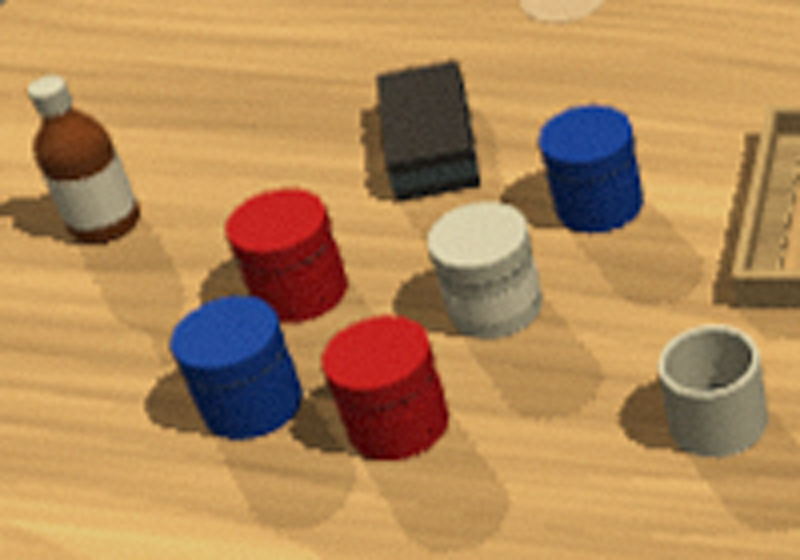

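View pics/z2.png

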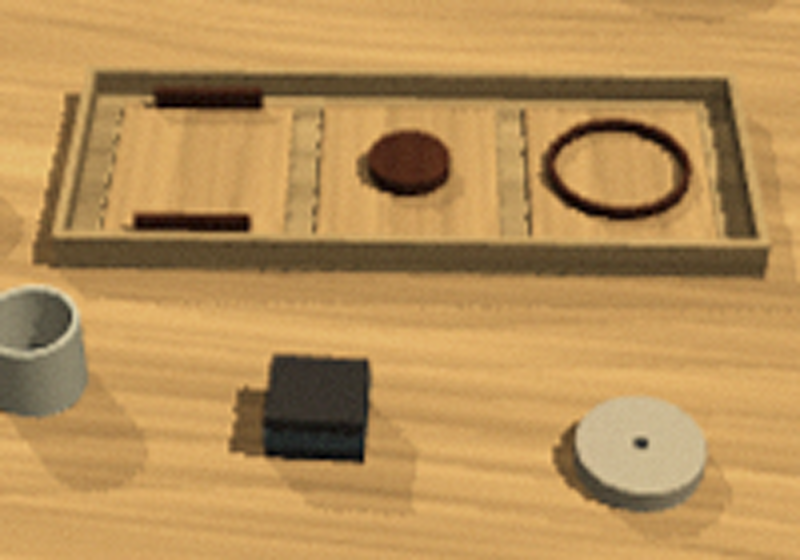

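Run:
```python
from h import *
for n in ["scene0","side0","wrist0"]:
    d=load(n);print(n,"campos",(-np.array(d["R"]).T@np.array(d["t"])).round(1), "axis",np.array(d["R"])[2].round(3))
d=load("scene0")
for n,u,v in [("red1",70+278/4,180+212/4),("red2",70+378/4,180+350/4),("blue1",70+587/4,180+130/4),("blue2",70+225/4,180+330/4),("jar",70+480/4,180+235/4)]:
    print(n,ray(d,u,v,60).round())
for n,c in [("thick",[(378,72),(458,62),(472,152),(392,165)])]:
    for a,b in c: print(n,ray(d,70+a/4,180+b/4,34).round(1))
hsv=cv2.cvtColor(d["image"],cv2.COLOR_RGB2HSV)
m=((hsv[...,2]<75)).astype(np.uint8)
```

```text
scene0 campos [1389.5  115.5  795.3] axis [-0.73  -0.122 -0.673]
side0 campos [ 430.8 1115.1  816.6] axis [ 0.099 -0.819 -0.565]
wrist0 campos [216.6 590.6 373.9] axis [-0.253  0.062 -0.966]
red1 [ 600. -447.   60.]
red2 [ 703. -343.   60.]
blue1 [ 501. -289.   60.]
blue2 [ 699. -434.   60.]
jar [ 604. -321.   60.]
thick [ 427.3 -461.4   34. ]
thick [ 409.6 -412.3   34. ]
thick [ 500.4 -369.2   34. ]
thick [ 519.5 -414.7   34. ]
```

Emit:
drive_tool:
  plan:
    - [[0.034,0.042,0],0]
    - [[0.034,0.042,0],0]
    - [[0.034,0.042,0],0]
    - [[0.034,0.042,0],0]
    - [[0.034,0.042,0],0]
    - [[0.034,0.042,0],0]
    - [[0.034,0.042,0],0]
    - [[0.034,0.042,0],0]
    - [[0.034,0.042,0],0]
    - [[0.034,0.042,0],0]
    - [[0.034,0.042,0],0]
    - [[0.034,0.042,0],0]

```text
clock: 1.65
position: [425.5, 15.9, 256.4]
ee_rot: [0.992, -0.123, 0.0, -0.0]
contact_force: [1.3, 1.0, 0.5]
gripper_width: 85.5
```

```bash
cat > snap.py <<'E'
import sys,cv2,pickle
from bench import arm
n=sys.argv[2]
d=arm.get_image(sys.argv[1]);pickle.dump(d,open(f"pics/{n}.pkl","wb"));cv2.imwrite(f"pics/{n}.png",d["image"][:,:,::-1])
s=arm.read_state();print(s["clock"],s["position"].round(2),s["ee_rot"].round(4),s["contact_force"].round(1),s["joints"].round(3))
E
python3 snap.py wrist w1
```

```text
1.7 [426.98  11.83 256.21] [ 0.9921 -0.1257  0.      0.001 ] [ 2.8 -2.5  1.7] [ 0.412  0.04  -0.444  0.002 -1.087  0.906]
```

View pics/w1.png

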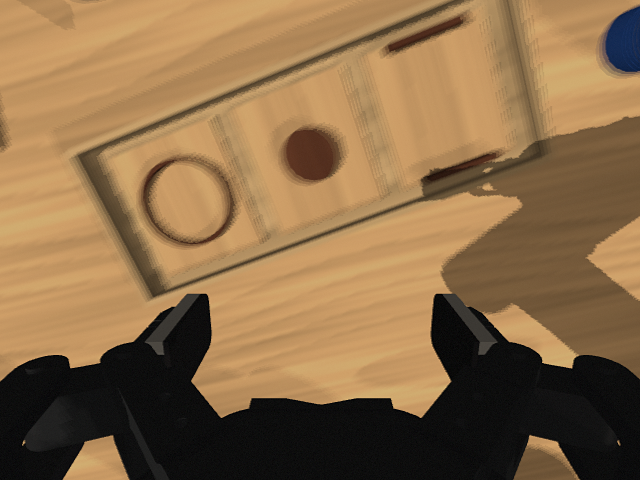

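```bash
python3 snap.py wrist w2
python3 - <<'E'
from h import *
d=load("w2");im=d["image"][:,:,::-1]
cv2.imwrite("pics/w2z.png",cv2.resize(im[0:300,60:600],(800,444),interpolation=cv2.INTER_CUBIC))
print((-np.array(d["R"]).T@np.array(d["t"])).round(1))
E
```

```text
1.75 [426.04  13.91 255.93] [ 9.919e-01 -1.267e-01 -4.000e-04  5.000e-04] [-0.3  0.5  0.1] [ 4.170e-01  3.900e-02 -4.450e-01  1.000e-03 -1.087e+00  8.990e-01]
[491.   -3.5 374.8]
```

View pics/w2z.png

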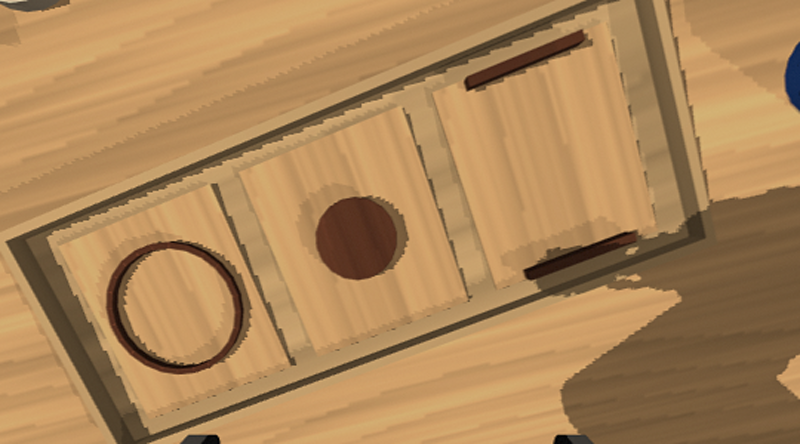

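```bash
cat > brown.py <<'E'
import sys
from h import *
def brown(d,box=None,show=None):
    im=d["image"];hsv=cv2.cvtColor(im,cv2.COLOR_RGB2HSV)
    h,s,v=hsv[...,0].astype(int),hsv[...,1],hsv[...,2]
    m=(((h<10)|(h>170))&(s>100)&(v<130)&(v>15)).astype(np.uint8)*255
    if show: cv2.imwrite(show,m)
    n,l,st,c=cv2.connectedComponentsWithStats(m)
    out=[]
    for i in range(1,n):
        if st[i,4]>150: out.append((l==i,st[i]))
    return out
if __name__=="__main__":
    d=load(sys.argv[1])
    for m,st in brown(d,show="pics/bm.png"):
        cs,_=cv2.findContours(m.astype(np.uint8),cv2.RETR_EXTERNAL,cv2.CHAIN_APPROX_NONE)
        c=max(cs,key=len)[:,0,:]
        z={True:16}.get(False,12)
        print(st)
        for z in (12,16,18):
            P=np.array([ray(d,u,v,z)[:2] for u,v in c],np.float32)
            (x,y),r=cv2.minEnclosingCircle(P); rc=cv2.minAreaRect(P)
            el=cv2.fitEllipse(P)
            print(z,"circ",round(x,1),round(y,1),round(2*r,1),"ell",np.round(el[0],1),np.round(el[1],1),"rect",np.round(rc[0],1),np.round(rc[1],1),round(rc[2],2))
E
python3 brown.py w2
```

```text
[376  32  50  27 259]
12 circ 553.6 -93.9 46.0 ell [551.5 -94.7] [ 6.7 45.9] rect [551.2 -94.1] [ 6.8 46. ] 5.92
16 circ 552.9 -92.9 45.5 ell [550.8 -93.7] [ 6.6 45.4] rect [550.5 -93.1] [ 6.8 45.5] 5.92
18 circ 552.6 -92.4 45.3 ell [550.5 -93.2] [ 6.6 45.1] rect [550.2 -92.6] [ 6.7 45.3] 5.92
[ 274  134   53   55 1114]
12 circ 475.8 19.9 51.7 ell [476.6  19.3] [41.5 52.1] rect [476.4  17.6] [51.1 45.6] 13.68
16 circ 476.0 19.7 51.1 ell [476.7  19. ] [41.  51.5] rect [476.5  17.4] [50.6 45.1] 13.68
18 circ 476.0 19.5 50.8 ell [476.8  18.9] [40.8 51.2] rect [476.6  17.3] [50.3 44.8] 13.68
[446 157  39  21 178]
12 circ 430.5 -133.1 38.5 ell [ 430.6 -131.6] [ 7.3 38.3] rect [ 430.6 -133.1] [ 7.8 38.5] 6.53
16 circ 431.2 -131.7 38.1 ell [ 431.2 -130.2] [ 7.3 37.9] rect [ 431.3 -131.7] [ 7.7 38. ] 6.53
18 circ 431.5 -131.0 37.9 ell [ 431.6 -129.5] [ 7.2 37.7] rect [ 431.6 -131. ] [ 7.7 37.8] 6.53
[133 164  91  88 984]
12 circ 461.2 150.4 90.7 ell [461.6 150.8] [87.6 88.7] rect [461.4 150.4] [89.9 87.9] 75.51
16 circ 461.6 148.7 89.7 ell [461.9 149.1] [86.7 87.8] rect [461.7 148.7] [88.9 86.9] 75.51
18 circ 461.7 147.8 89.2 ell [462.1 148.2] [86.2 87.3] rect [461.9 147.8] [88.4 86.4] 75.51
[415 171  32  17 157]
12 circ 428.0 -98.8 31.9 ell [426.9 -98.2] [ 7.3 34.7] rect [426.7 -99. ] [ 7.8 31.9] 6.42
16 circ 428.7 -97.8 31.6 ell [427.6 -97.2] [ 7.2 34.3] rect [427.4 -97.9] [ 7.7 31.6] 6.42
18 circ 429.0 -97.2 31.4 ell [427.9 -96.7] [ 7.1 34.1] rect [427.8 -97.4] [ 7.7 31.4] 6.42
```

View pics/bm.png

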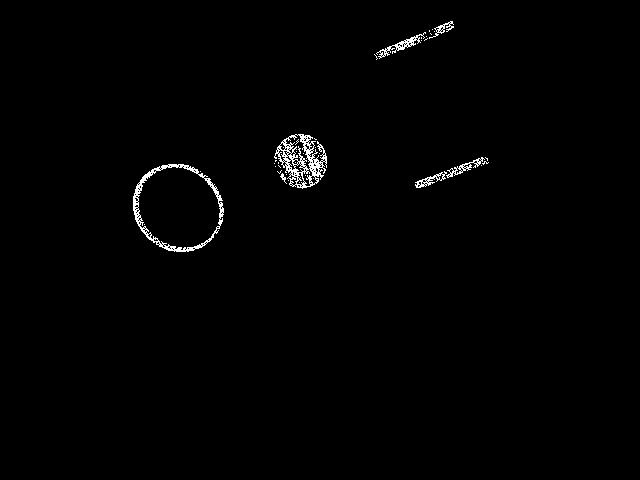

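```bash
sed -i 's/    if show: /    m=cv2.morphologyEx(m,cv2.MORPH_CLOSE,np.ones((5,5),np.uint8))\n    if show: /' brown.py; python3 brown.py w2
```

```text
[374  21  80  39 650]
12 circ 553.5 -105.4 72.9 ell [ 552.7 -107.3] [  6.4 101. ] rect [ 552.4 -105.6] [ 6.9 72.9] 6.31
16 circ 552.8 -104.3 72.1 ell [ 552.  -106.1] [ 6.3 99.9] rect [ 551.8 -104.4] [ 6.8 72.1] 6.31
18 circ 552.4 -103.8 71.7 ell [ 551.7 -105.6] [ 6.3 99.3] rect [ 551.4 -103.9] [ 6.8 71.7] 6.31
[ 274  134   53   55 2227]
12 circ 475.8 19.9 51.7 ell [476.   19.8] [49.2 50.8] rect [475.9  19.7] [51.1 49.6] 12.83
16 circ 476.0 19.7 51.1 ell [476.1  19.5] [48.7 50.2] rect [476.1  19.4] [50.5 49.1] 12.83
18 circ 476.0 19.5 50.8 ell [476.2  19.4] [48.4 49.9] rect [476.2  19.3] [50.3 48.8] 12.83
[415 157  74  31 569]
12 circ 427.9 -119.2 72.6 ell [ 429.  -118.4] [  7.3 102.1] rect [ 429.  -119.1] [ 7.8 72.5] 6.42
16 circ 428.6 -118.0 71.8 ell [ 429.6 -117.1] [  7.2 100.9] rect [ 429.7 -117.9] [ 7.7 71.7] 6.42
18 circ 429.0 -117.3 71.4 ell [ 430.  -116.5] [  7.2 100.4] rect [ 430.  -117.2] [ 7.7 71.3] 6.42
[ 133  164   91   88 1223]
12 circ 461.2 150.4 90.7 ell [461.6 150.5] [87.8 89.4] rect [461.4 150.4] [89.9 87.9] 75.51
16 circ 461.6 148.7 89.7 ell [462.  148.8] [86.8 88.4] rect [461.7 148.7] [88.9 86.9] 75.51
18 circ 461.7 147.8 89.2 ell [462.1 148. ] [86.3 88. ] rect [461.9 147.8] [88.4 86.4] 75.51
```

Emit:
drive_tool:
  plan:
    - [[0.0356,0.0395,0.007],0]
    - [[0.0356,0.0395,0.007],0]
    - [[0.0356,0.0395,0.007],0]
    - [[0.0356,0.0395,0.007],0]
    - [[0.0356,0.0395,0.007],0]
    - [[0.0356,0.0395,0.007],0]
    - [[0.0356,0.0395,0.007],0]
    - [[0,0,0],0]
    - [[0,0,0],0]

```text
clock: 2.88
position: [599.0, -310.7, 206.6]
ee_rot: [0.992, -0.123, -0.001, -0.0]
contact_force: [-0.8, 0.7, 0.2]
gripper_width: 85.4
```

```bash
python3 snap.py wrist w3
```

```text
2.925 [ 599.03 -310.24  207.36] [ 9.925e-01 -1.226e-01 -2.000e-04 -1.000e-04] [0.3 0.8 0.1] [-0.239  0.502  0.073 -0.    -1.142  1.564]
```

View pics/w3.png

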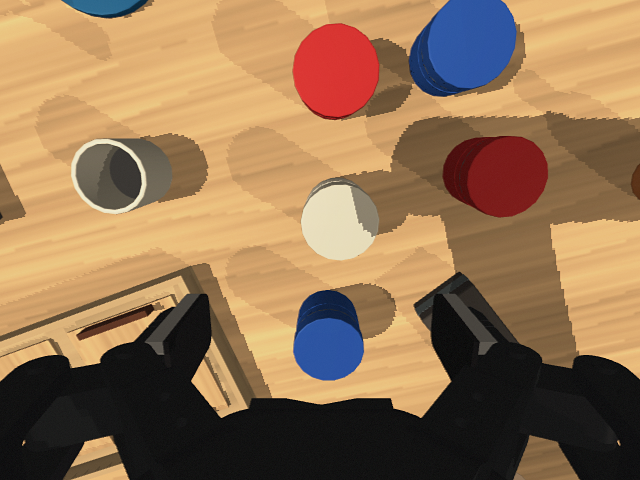

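Run:
```python
from h import *
d=load("w3");im=d["image"];g=cv2.cvtColor(im,cv2.COLOR_RGB2HSV)
pts=[]
# lid edge: leftmost/right/bottom measured on low-sat mask
s=g[...,1];roi=np.zeros(s.shape,bool);roi[170:270,290:390]=1
m=((s<70)&roi&(g[...,2]>60)).astype(np.uint8)
cs,_=cv2.findContours(m,cv2.RETR_EXTERNAL,cv2.CHAIN_APPROX_NONE);c=max(cs,key=cv2.contourArea)[:,0]
print(c.min(0),c.max(0))
low=c[c[:,1]>215]
el=cv2.fitEllipse(c);print(el)
P=np.array([ray(d,u,v,60)[:2] for u,v in low],np.float32)
A=np.c_[2*P,np.ones(len(P))];b=(P**2).sum(1);q=np.linalg.lstsq(A,b,rcond=None)[0]
print(q[:2],2*np.sqrt(q[2]+q[0]**2+q[1]**2))
P=np.array([ray(d,u,v,60)[:2] for u,v in c],np.float32);print(cv2.minEnclosingCircle(P))
print(ray(d,340,221,60))
d0=load("side0");print("side proj",proj(d0,[q[0],q[1],60]),proj(load("scene0"),[q[0],q[1],60]))
```

```text
[301 178] [378 259]
((339.0404968261719, 219.2393798828125), (75.6887435913086, 81.12034606933594), 169.96328735351562)
[ 601.67938377 -324.67814464] 56.33813623464271
((604.1366577148438, -325.3068542480469), 31.0076847076416)
[ 602.84640687 -325.35800746   60.        ]
side proj [312.47511845 183.33880626] [188.81189859 237.98703457]
```

Emit:
drive_tool:
  plan:
    - [[0.0069,0.0132,0],0]
    - [[0,0,0.04],0]
    - [[0,0,0.045],0]
    - [[0,0,0.045],0]
    - [[0,0,0.031],0]
    - [[0,0,0],0]
    - [[0,0,0],0]

```text
clock: 3.8
position: [604.0, -326.3, 48.3]
ee_rot: [0.992, -0.123, 0.002, 0.001]
contact_force: [0.5, 0.2, -0.5]
gripper_width: 85.5
```

```bash
python3 snap.py wrist w4
```

```text
3.85 [ 604.25 -326.31   48.79] [ 9.924e-01 -1.227e-01  2.100e-03  6.000e-04] [0.9 0.6 0.7] [-2.600e-01  6.730e-01 -5.600e-02  1.000e-03 -8.370e-01  1.584e+00]
```

View pics/w4.png

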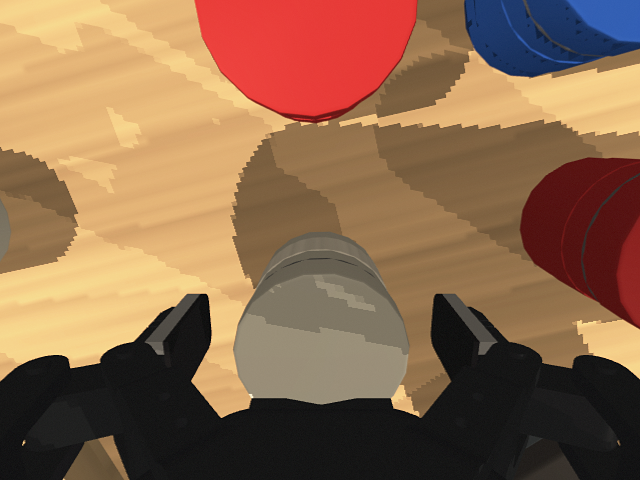

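Emit:
drive_tool:
  plan:
    - [[0,0,0],0]
    - [[0,0,0],0]
    - [[0,0,0],0]
    - [[0,0,0],0]
    - [[0,0,0],0]
    - [[0,0,0],0]
  fingers: 1

```text
clock: 4.6
position: [603.7, -326.3, 48.3]
ee_rot: [0.992, -0.123, 0.002, 0.001]
contact_force: [0.4, 0.3, 5.4]
gripper_width: 55.8
```

```bash
python3 snap.py wrist w5
```

```text
4.65 [ 603.72 -326.27   48.3 ] [ 9.924e-01 -1.228e-01  1.500e-03  5.000e-04] [-0.4  1.3  6.3] [-2.600e-01  6.730e-01 -5.700e-02  1.000e-03 -8.370e-01  1.584e+00]
```

View pics/w5.png

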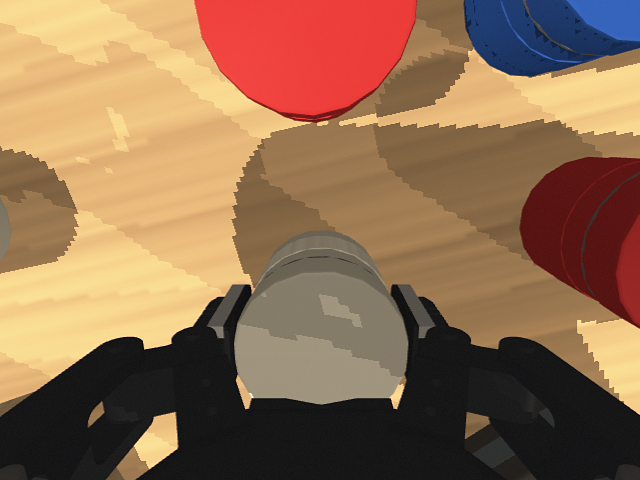

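Run:
```python
from h import *
d=load("w5");tx=np.array([.9698,-.2437]);p=np.array([603.7,-326.3])
for u,v in [(321,271),(321,273),(235,345),(409,345)]:
    q=ray(d,u,v,60)[:2];e=q-p;print(q.round(1),e@tx, e@np.array([-.2437,-.9698]))
```

```text
[ 629.7 -332. ] 26.57554169985582 -0.788277953335491
[ 629.  -331.9] 25.921593480513053 -0.7886362860649956
[ 611.7 -298.6] 1.048967336365576 -28.825476324082068
[ 597.9 -353.6] 0.9798776160641948 27.884455326579673
```

Emit:
drive_tool:
  plan:
    - [[0,0,-0.03],0]
    - [[0,0,-0.04],0]
    - [[-0.015,-0.026,-0.03],0]
    - [[-0.026,-0.044,0],0]
    - [[-0.026,-0.044,0],0]
    - [[-0.026,-0.044,0],0]
    - [[-0.026,-0.044,0],0]
    - [[-0.026,-0.044,0],0]
    - [[-0.026,-0.044,0],0]
    - [[-0.026,-0.044,0],0]
    - [[-0.026,-0.044,0],0]
    - [[-0.026,-0.044,0],0]

```text
clock: 6.15
position: [463.3, 145.5, 146.2]
ee_rot: [0.992, -0.123, -0.0, -0.0]
contact_force: [0.8, 0.7, -1.0]
gripper_width: 56.0
```

Emit:
drive_tool:
  plan:
    - [[0,0,0],0]
    - [[0,0,0],0]

```text
clock: 6.4
position: [463.9, 144.1, 146.0]
ee_rot: [0.992, -0.123, -0.0, 0.0]
contact_force: [0.1, -0.0, -1.9]
gripper_width: 56.2
```

```bash
python3 snap.py wrist w6
```

```text
6.45 [464.08 143.53 146.06] [ 9.924e-01 -1.234e-01 -4.000e-04  2.000e-04] [ 0.4 -0.2 -2. ] [ 0.635  0.268 -0.479 -0.    -0.825  0.688]
```

View pics/w6.png

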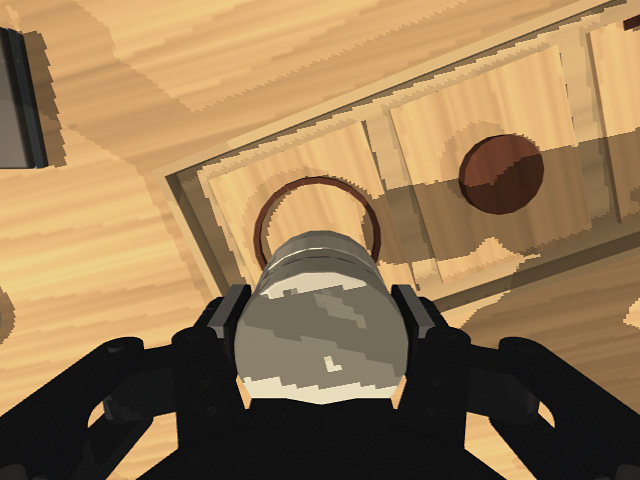

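Run:
```python
from h import *
from brown import brown
d=load("w6")
for m,st in brown(d):
    if st[4]<300: continue
    v,u=np.nonzero(m); print(st)
    P=np.array([ray(d,a,b,12 if st[0]<400 else 16)[:2] for a,b in zip(u,v)])
    if st[0]<400:
        A=np.c_[2*P,np.ones(len(P))];q=np.linalg.lstsq(A,(P**2).sum(1),rcond=None)[0];print(q[:2],2*np.sqrt(q[2]+q[0]**2+q[1]**2))
    else: print(cv2.minEnclosingCircle(P.astype(np.float32)),cv2.minAreaRect(P.astype(np.float32)))
```

```text
[ 459  135   85   79 4849]
((475.86334228515625, 17.81736946105957), 28.03885269165039) ((475.8429260253906, 17.822484970092773), (55.29364776611328, 51.5533332824707), 75.92845916748047)
[ 254  177  127   92 1293]
[461.12120235 148.23804321] 85.48436797111103
```

Emit:
drive_tool:
  plan:
    - [[-0.0014,-0.0038,0.02],0]
    - [[0,0,0.035],0]
    - [[0,0,0.025],0]
    - [[0,0,0.009],0]
    - [[0,0,0.003],0]
    - [[0,0,0],0]

```text
clock: 7.2
position: [462.9, 146.0, 58.2]
ee_rot: [0.992, -0.124, -0.001, 0.002]
contact_force: [-12.2, -4.1, 30.5]
gripper_width: 56.5
```

Emit:
drive_tool:
  plan:
    - [[0,0,-0.006],0]
    - [[0,0,-0.004],0]

```text
clock: 7.45
position: [464.6, 147.9, 65.0]
ee_rot: [0.992, -0.124, 0.001, -0.0]
contact_force: [-0.5, -0.8, -1.8]
gripper_width: 56.1
```

```bash
python3 snap.py wrist w7; python3 snap.py side s7;python3 snap.py scene c7
python3 - <<'E'
from h import *
a=load("s7")["image"][:,:,::-1][200:360,270:470];b=load("c7")["image"][:,:,::-1][120:280,300:500]
cv2.imwrite("pics/z7.png",np.vstack([cv2.resize(a,(370,296)),cv2.resize(b,(370,296))]) if 0 else np.hstack([cv2.resize(a,(400,320),interpolation=2),cv2.resize(b,(400,320),interpolation=2)]))
E
```

```text
7.5 [464.69 148.09  65.16] [ 9.923e-01 -1.235e-01  7.000e-04 -5.000e-04] [-0.3 -0.5 -1.3] [ 0.642  0.394 -0.562  0.    -0.614  0.681]
7.55 [464.52 148.15  64.69] [ 9.924e-01 -1.234e-01  4.000e-04 -4.000e-04] [-0.1 -0.6 -2. ] [ 0.643  0.395 -0.562  0.    -0.613  0.681]
7.6 [464.24 148.07  64.31] [ 9.924e-01 -1.234e-01  1.000e-04 -1.000e-04] [-0.2  0.4 -1.7] [ 0.643  0.395 -0.562 -0.    -0.613  0.681]
```

View pics/w7.png

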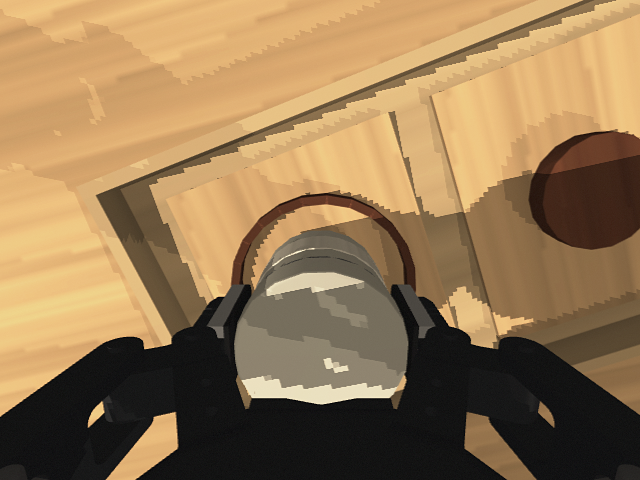

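View pics/z7.png

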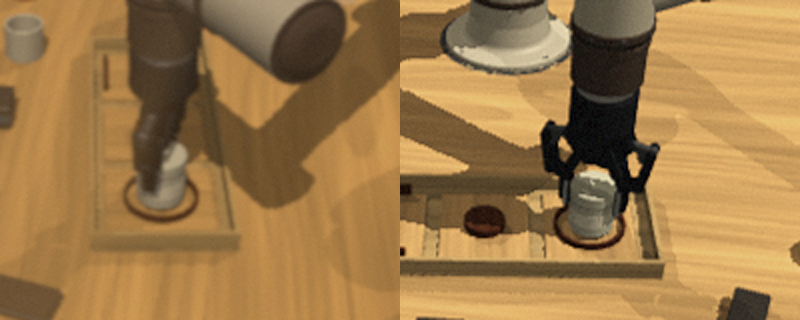

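Run:
```python
from h import *
from brown import brown
d=load("w7")
for m,st in brown(d):
    if st[4]<300: continue
    v,u=np.nonzero(m); print(st)
    P=np.array([ray(d,a,b,18 if st[0]<400 else 22)[:2] for a,b in zip(u,v)])
    if st[0]<400:
        A=np.c_[2*P,np.ones(len(P))];q=np.linalg.lstsq(A,(P**2).sum(1),rcond=None)[0];print(q[:2],2*np.sqrt(q[2]+q[0]**2+q[1]**2))
f=ray(d,320,232,16)[:2];print("jar",f-28*np.array([.97,-.244]))
f=ray(d,321,271,76)[:2];print("jar",f-29*np.array([.97,-.244]))
d=load("w2")
for m,st in brown(d):
  for z in (18,22,24):
    cs,_=cv2.findContours(m.astype(np.uint8),cv2.RETR_EXTERNAL,cv2.CHAIN_APPROX_NONE);c=max(cs,key=len)[:,0]
    P=np.array([ray(d,a,b,z)[:2] for a,b in c],np.float32);print(st[:2],z,cv2.minAreaRect(P),cv2.fitEllipse(P)[0])
```

```text
[ 529  132  111  117 9769]
[ 232  193  183   98 2425]
[463.07493194 147.89078153] 82.97794311819132
jar [460.80233744 150.06273208]
jar [462.17105857 149.2146378 ]
[374  21] 18 ((551.4199829101562, -103.86720275878906), (6.779163837432861, 71.6932144165039), 6.305002689361572) (551.6893310546875, -105.56351470947266)
[374  21] 22 ((550.7421875, -102.74254608154297), (6.703122138977051, 70.8895263671875), 6.305126667022705) (551.008544921875, -104.41986846923828)
[374  21] 24 ((550.4033203125, -102.18022155761719), (6.665162086486816, 70.48770904541016), 6.30499267578125) (550.6681518554688, -103.84795379638672)
[274 134] 18 ((476.17584228515625, 19.277515411376953), (50.267059326171875, 48.81810760498047), 12.827204704284668) (476.2068786621094, 19.386926651000977)
[274 134] 22 ((476.341552734375, 19.02173614501953), (49.70359420776367, 48.27086639404297), 12.82707691192627) (476.37225341796875, 19.129911422729492)
[274 134] 24 ((476.4244079589844, 18.893835067749023), (49.421852111816406, 47.99724197387695), 12.827116966247559) (476.4549560546875, 19.00140380859375)
[415 157] 18 ((4
[... 192 characters left out ...]
, (7.617025852203369, 70.50733184814453), 6.421497821807861) (430.667724609375, -115.2105484008789)
[415 157] 24 ((431.0284423828125, -115.30167388916016), (7.57383394241333, 70.10765838623047), 6.421428680419922) (431.0094909667969, -114.57759857177734)
[133 164] 18 ((461.8995056152344, 147.8266143798828), (88.41510009765625, 86.42308044433594), 75.51145935058594) (462.1259765625, 147.9755859375)
[133 164] 22 ((462.2253112792969, 146.12982177734375), (87.42395782470703, 85.45429229736328), 75.5114517211914) (462.44921875, 146.27711486816406)
[133 164] 24 ((462.3881530761719, 145.28140258789062), (86.92840576171875, 84.96989440917969), 75.51134490966797) (462.61083984375, 145.42787170410156)
```

Emit:
drive_tool:
  plan:
    - [[0.001,0.001,0.003],0]
    - [[0,0,0.001],0]
    - [[0,0,0],0]

```text
clock: 7.98
position: [464.5, 146.9, 59.9]
ee_rot: [0.992, -0.123, -0.0, 0.0]
contact_force: [-0.5, 0.6, -0.5]
gripper_width: 56.2
```

Emit:
drive_tool:
  plan:
    - [[0,0,0.001],0]
    - [[0,0,0.0],0]

```text
clock: 8.22
position: [464.6, 147.0, 59.2]
ee_rot: [0.992, -0.123, -0.0, 0.0]
contact_force: [0.1, -0.0, -2.1]
gripper_width: 56.5
```

Emit:
drive_tool:
  plan:
    - [[0,0,0.001],0]
    - [[0,0,0.0],0]

```text
clock: 8.48
position: [464.7, 147.0, 58.3]
ee_rot: [0.992, -0.123, 0.0, -0.0]
contact_force: [-0.4, 0.4, -1.2]
gripper_width: 56.3
```

Emit:
drive_tool:
  plan:
    - [[0,0,0.001],0]
    - [[0,0,0.0],0]

```text
clock: 8.72
position: [464.7, 147.1, 58.2]
ee_rot: [0.992, -0.123, 0.0, 0.0]
contact_force: [-2.6, 0.1, 6.1]
gripper_width: 56.3
```

Emit:
drive_tool:
  plan:
    - [[0,0,0],0]
    - [[0,0,0],0]
    - [[0,0,0],0]
    - [[0,0,-0.03],0]
    - [[0,0,-0.04],0]
    - [[0,0,-0.04],-10]
    - [[0,0,-0.02],-10]
    - [[0,0,0],-10]
    - [[0,0,0],-10]
  fingers: -1

```text
clock: 9.85
position: [464.6, 147.0, 187.6]
ee_rot: [0.974, 0.226, 0.0, -0.0]
contact_force: [-0.6, -0.1, -0.3]
gripper_width: 84.9
```

```bash
python3 snap.py wrist w8
```

```text
9.9 [464.58 146.96 187.42] [ 9.736e-01  2.282e-01  1.000e-04 -1.000e-04] [ 0.2 -1.  -0.2] [ 0.64   0.218 -0.423 -0.    -0.93   1.391]
```

View pics/w8.png

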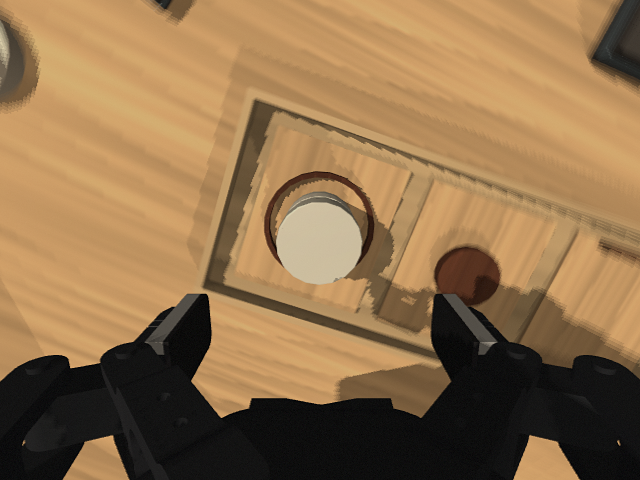

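Emit:
drive_tool:
  plan:
    - [[-0.025,0.0486,0],0]
    - [[-0.025,0.0486,0],0]
    - [[-0.025,0.0486,0],0]
    - [[-0.025,0.0486,0],0]
    - [[-0.025,0.0486,0],0]
    - [[-0.025,0.0486,0],0]
    - [[-0.025,0.0486,0],0]
    - [[-0.025,0.0486,0],0]
    - [[-0.025,0.0486,0],0]
    - [[-0.025,0.0486,0],0]
    - [[0,0,0],0]
    - [[0,0,0],0]

```text
clock: 11.4
position: [451.2, -399.2, 186.6]
ee_rot: [0.975, 0.223, -0.0, -0.001]
contact_force: [-0.5, -0.8, -0.4]
gripper_width: 85.0
```

```bash
python3 snap.py wrist w9
```

```text
11.45 [ 451.47 -398.63  186.97] [ 9.747e-01  2.234e-01 -3.000e-04 -4.000e-04] [0.9 1.9 0.1] [-0.455  0.403 -0.147 -0.    -1.021  2.477]
```

View pics/w9.png

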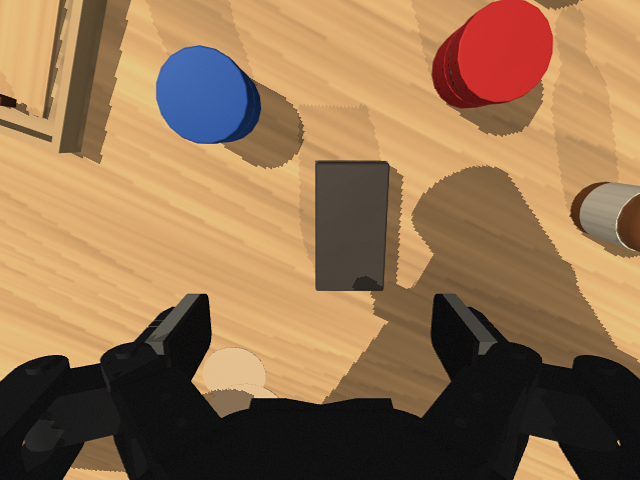

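Run:
```python
from h import *
d=load("w9");im=d["image"][:,:,::-1]
cv2.imwrite("pics/z9.png",cv2.resize(im[145:305,295:405],None,fx=5,fy=5,interpolation=cv2.INTER_NEAREST)[:,:])
for u,v in [(316,220),(350,220),(383,220),(387,220),(390,220)]: print(im[v,u])
g=cv2.cvtColor(d["image"],cv2.COLOR_RGB2HSV);s=g[...,1];v=g[...,2]
for thr in (48,52):
  m=((v<100)&(s<75)&(v>thr)).astype(np.uint8);m[:145]=0;m[300:]=0;m[:,:300]=0;m[:,400:]=0
  m=cv2.morphologyEx(m,cv2.MORPH_CLOSE,np.ones((3,3),np.uint8));m=cv2.morphologyEx(m,cv2.MORPH_OPEN,np.ones((7,7),np.uint8))
  c=max(cv2.findContours(m,0,1)[0],key=cv2.contourArea)[:,0]
  print(cv2.minAreaRect(c))
  P=np.array([ray(d,a,b,34)[:2] for a,b in c],np.float32);print(cv2.minAreaRect(P))
```

```text
[53 62 68]
[61 70 77]
[60 69 77]
[ 67 103 133]
[ 73 110 143]
((352.0, 225.5), (129.0, 72.0), 90.0)
((461.50567626953125, -418.55352783203125), (100.27760314941406, 52.70722961425781), 25.54580307006836)
((351.5, 225.5), (129.0, 71.0), 90.0)
((461.4447937011719, -418.42236328125), (100.2880859375, 52.391212463378906), 25.529617309570312)
```

View pics/z9.png

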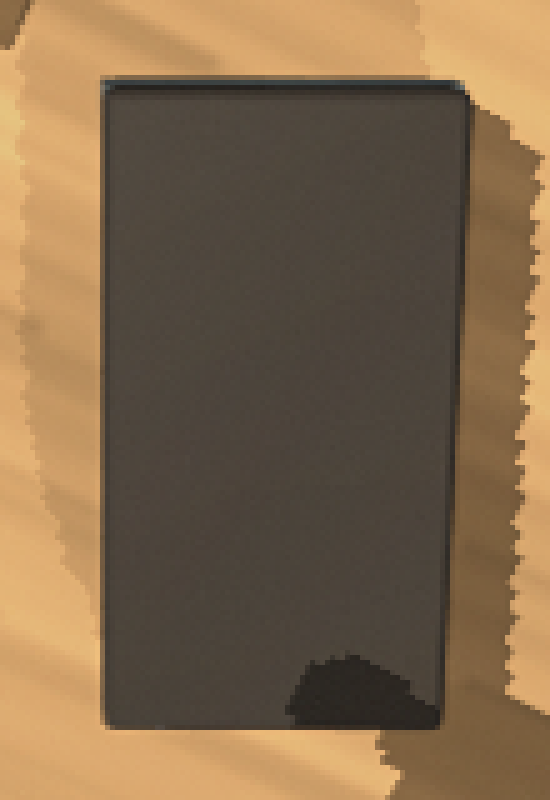

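Run:
```python
from h import *
d=load("w9")
P=np.array([ray(d,a,b,34)[:2] for a,b in [(316,164),(388,164),(383.4,290.4),(316,290.4)]])
print(P.round(1));a=(P[0]+P[1])/2-(P[2]+P[3])/2;w=P[1]-P[0]
print(P.mean(0),np.hypot(*a),np.degrees(np.arctan2(a[1],a[0])),np.hypot(*w),np.hypot(*(P[2]-P[3])),np.degrees(np.arctan2(w[1],w[0]))+90)
for e in (P[0]-P[3],P[1]-P[2]): print(np.degrees(np.arctan2(e[1],e[0])))
print((-np.array(d["R"]).T@np.array(d["t"])).round(1))
```

```text
[[ 493.4 -374.2]
 [ 515.9 -421.1]
 [ 427.7 -464.7]
 [ 404.6 -416.6]]
[ 460.39788181 -419.12073071] 98.38061634646279 25.90623553629821 52.03012313461521 53.39844297275474 25.706352209454806
25.50783069255715
26.304777761583043
[ 510.9 -370.1  305.2]
```

Emit:
drive_tool:
  plan:
    - [[0,0.022,0.01],0]
    - [[0,0,0.04],0]
    - [[0,0,0.05],0]
    - [[0,0,0.04],0]
    - [[0,0,0.015],0]
    - [[0,0,0],0]
    - [[0,0,0],0]

```text
clock: 12.32
position: [462.7, -419.6, 34.4]
ee_rot: [0.975, 0.224, 0.001, 0.001]
contact_force: [0.2, -0.3, -0.4]
gripper_width: 85.6
```

```bash
python3 snap.py wrist w10
```

```text
12.375 [ 462.58 -419.66   34.47] [0.9746 0.2241 0.0014 0.0014] [0.6 0.1 1.1] [-4.78e-01  6.10e-01 -2.38e-01  1.00e-03 -7.19e-01  2.50e+00]
```

View pics/w10.png

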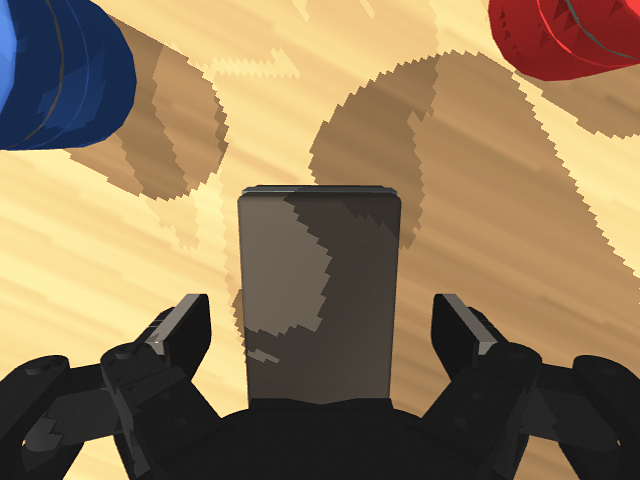

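Emit:
drive_tool:
  plan:
    - [[0,0,0],0]
    - [[0,0,0],0]
    - [[0,0,0],0]
    - [[0,0,0],0]
    - [[0,0,0],0]
    - [[0,0,0],0]
  fingers: 1

```text
clock: 13.12
position: [461.9, -419.6, 33.6]
ee_rot: [0.975, 0.224, 0.001, 0.001]
contact_force: [1.0, 0.5, 5.3]
gripper_width: 52.9
```

```bash
python3 snap.py wrist w11;  python3 - <<'E'
from h import *
d=load("w11");im=d["image"][:,:,::-1]
cv2.imwrite("pics/z11.png",cv2.resize(im[160:440,180:460],None,fx=2.1,fy=2.1,interpolation=2))
E
```

```text
13.175 [ 461.92 -419.58   33.56] [9.746e-01 2.239e-01 6.000e-04 7.000e-04] [-0.6  1.5  6. ] [-4.78e-01  6.11e-01 -2.39e-01  1.00e-03 -7.19e-01  2.50e+00]
```

View pics/z11.png

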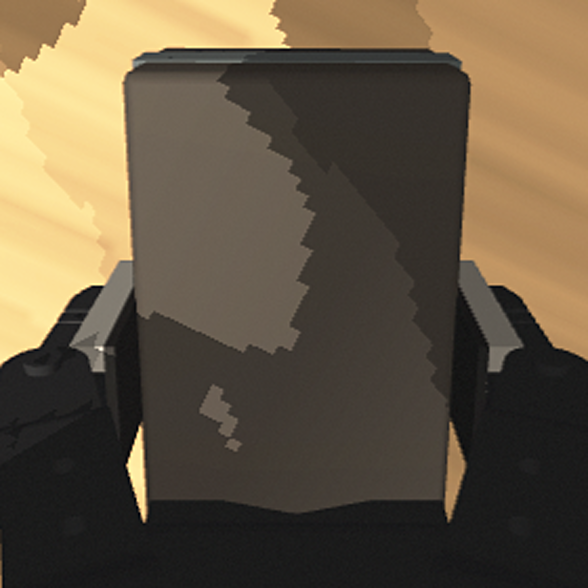

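Run:
```python
from h import *
d=load("w11");p=np.array([461.9,-419.6]);y=np.radians(25.85);tx=np.array([np.cos(y),np.sin(y)]);ty=np.array([np.sin(y),-np.cos(y)])
for u,v in [(241,192.5),(402,192.5),(321,192),(321,195)]:
    e=ray(d,u,v,34)[:2]-p;print(e@tx,e@ty)
```

```text
49.74704154417332 -26.12601136242145
49.725879351797154 25.621331831108208
49.89748093509574 -0.4191368074466482
48.930061621084505 -0.4191915861429811
```

Emit:
drive_tool:
  plan:
    - [[0,0,-0.02],0]
    - [[0,0,-0.045],0]
    - [[0,0,-0.05],0]
    - [[0.017,-0.0418,-0.035],0]
    - [[0.017,-0.0418,-0.035],0]
    - [[0.017,-0.0418,0],0]
    - [[0.017,-0.0418,0],0]
    - [[0,0,0],0]
    - [[0,0,0],0]
    - [[0,0,0],0]

```text
clock: 14.42
position: [449.5, -239.8, 216.9]
ee_rot: [0.975, 0.223, -0.0, -0.0]
contact_force: [0.3, -0.8, -0.7]
gripper_width: 53.2
```

```bash
python3 snap.py wrist w12;python3 brown.py w12
```

```text
14.475 [ 449.49 -239.85  216.91] [ 9.748e-01  2.230e-01 -3.000e-04 -1.000e-04] [ 0.  -0.8 -1.5] [-0.171  0.223 -0.33   0.    -1.018  2.192]
[173   0  93  47 846]
12 circ 553.4 -100.3 75.0 ell [552.7 -98.7] [ 7.7 97.3] rect [ 552.8 -100.5] [ 8.4 74.8] 5.4
16 circ 552.9 -101.7 74.0 ell [ 552.2 -100. ] [ 7.6 96.1] rect [ 552.2 -101.8] [ 8.3 73.9] 5.4
18 circ 552.6 -102.4 73.6 ell [ 551.9 -100.7] [ 7.5 95.5] rect [ 552.  -102.5] [ 8.3 73.4] 5.4
[ 548    0   92   28 1615]
12 circ 692.7 -356.4 71.2 ell [ 684.5 -353. ] [18.2 72.3] rect [ 685.8 -359.8] [18.7 71.1] 25.73
16 circ 690.5 -354.6 70.3 ell [ 682.4 -351.3] [18.  71.4] rect [ 683.6 -357.9] [18.5 70.2] 25.73
18 circ 689.3 -353.7 69.9 ell [ 681.3 -350.4] [17.9 70.9] rect [ 682.6 -357. ] [18.4 69.8] 25.73
[  37   12   40   70 1027]
12 circ 476.7 19.3 51.5 ell [477.9   8.9] [27.3 55.4] rect [478.3   7.9] [51.3 28. ] 7.5
16 circ 477.1 16.5 50.8 ell [478.3   6.2] [27.  54.8] rect [478.7   5.2] [50.7 27.6] 7.5
18 circ 477.3 15.0 50.5 ell [478.4   4.8] [26.8 54.4] rect [478.8   3.8] [50.4 27.5] 7.5
[580 151  60  48 743]
12 circ 583.6 -455.0 60.6 ell [ 589.8 -448.5] [28.7 58.6] rect [ 584.1 -455.2] [51.4 34.8] 61.63
16 circ 582.7 -451.9 59.8 ell [ 588.8 -445.6] [28.4 57.9] rect [ 583.2 -452.1] [50.8 34.3] 61.63
18 circ 582.3 -450.4 59.5 ell [ 588.3 -444.1] [28.2 57.5] rect [ 582.7 -450.6] [50.4 34.1] 61.63
[138 159  86  34 720]
12 circ 428.0 -114.3 74.5 ell [ 428.7 -111.4] [ 7.9 93.5] rect [ 429.  -114.1] [ 7.9 74.3] 6.42
16 circ 429.0 -115.4 73.6 ell [ 429.7 -112.6] [ 7.8 92.4] rect [ 430.  -115.3] [ 7.8 73.4] 6.42
18 circ 429.5 -116.0 73.2 ell [ 430.2 -113.2] [ 7.7 91.8] rect [ 430.5 -115.9] [ 7.8 72.9] 6.42
```

View pics/w12.png

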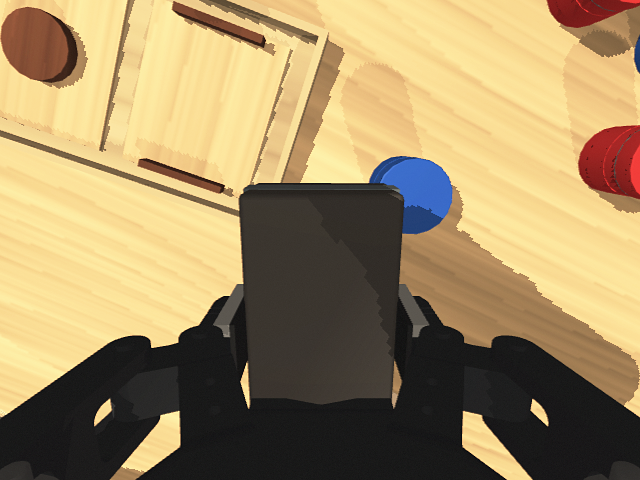

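Emit:
drive_tool:
  plan:
    - [[0.0313,-0.033,0],0]
    - [[0.0313,-0.033,0],0]
    - [[0.0313,-0.033,0],0]
    - [[0,0,0.03],9.7]
    - [[0,0,0.05],9.7]
    - [[0,0,0.04],0]
    - [[0,0,0.01],0]
    - [[0,0,0],0]
    - [[0,0,0],0]

```text
clock: 15.6
position: [492.3, -109.2, 88.9]
ee_rot: [0.998, 0.056, 0.002, 0.0]
contact_force: [0.1, -0.3, -0.8]
gripper_width: 52.8
```

```bash
python3 snap.py wrist w13;python3 brown.py w13
```

```text
15.65 [ 492.15 -109.1    88.98] [0.9984 0.0563 0.0019 0.    ] [-0.3  0.2 -0.9] [ 0.105  0.376 -0.501  0.    -0.69   1.579]
[ 253  147  143   12 1374]
12 circ 549.9 -103.7 73.8 ell [551.1 -98.5] [  5.8 121.4] rect [ 551.6 -103.5] [ 5.5 73.8] 6.42
16 circ 550.1 -103.6 72.3 ell [551.2 -98.5] [  5.7 118.9] rect [ 551.8 -103.5] [ 5.4 72.3] 6.42
18 circ 550.1 -103.6 71.5 ell [551.3 -98.6] [  5.6 117.7] rect [ 551.8 -103.4] [ 5.4 71.5] 6.42
[  52  219   86   95 2878]
12 circ 473.2 20.7 59.0 ell [475.6  17.2] [43.1 55.9] rect [475.1  14.9] [55.6 43. ] 7.78
16 circ 474.9 18.2 57.8 ell [477.2  14.8] [42.2 54.8] rect [476.8  12.6] [54.4 42.1] 7.78
18 circ 475.8 17.0 57.2 ell [478.1  13.6] [41.7 54.2] rect [477.7  11.4] [53.8 41.7] 7.78
```

View pics/w13.png

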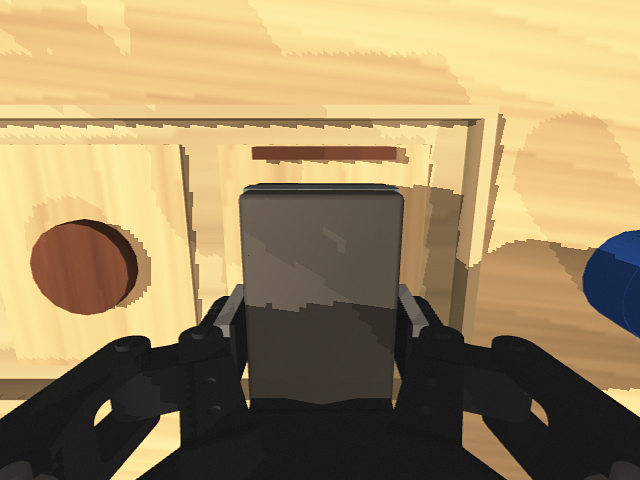

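Emit:
drive_tool:
  plan:
    - [[-0.0007,0.001,0.02],0]
    - [[0,0,0.018],0]
    - [[0,0,0.003],0]
    - [[0,0,0.001],0]
    - [[0,0,0],0]

```text
clock: 16.27
position: [491.0, -110.0, 46.2]
ee_rot: [0.998, 0.056, 0.001, 0.0]
contact_force: [-0.7, -0.3, -0.9]
gripper_width: 52.7
```

Emit:
drive_tool:
  plan:
    - [[0,0,0.001],0]
    - [[0,0,0.001],0]
    - [[0,0,0],0]

```text
clock: 16.65
position: [490.5, -110.0, 43.6]
ee_rot: [0.998, 0.056, 0.0, 0.0]
contact_force: [-0.2, 0.1, 1.8]
gripper_width: 52.3
```

Emit:
drive_tool:
  plan:
    - [[0,0,0.0006],0]
    - [[0,0,0],0]

```text
clock: 16.9
position: [490.5, -110.0, 43.5]
ee_rot: [0.998, 0.057, 0.0, 0.0]
contact_force: [-2.9, 1.7, 6.4]
gripper_width: 52.9
```

Emit:
drive_tool:
  plan:
    - [[0,0,0],0]
    - [[0,0,0],0]
    - [[0,0,0],0]
    - [[0,0,0],0]
    - [[0,0,-0.03],0]
    - [[0,0,-0.05],0]
    - [[-0.02,0,-0.05],0]
    - [[-0.02,0,-0.02],0]
    - [[0,0,0],0]
    - [[0,0,0],0]
  fingers: -1

```text
clock: 18.15
position: [450.5, -114.5, 192.0]
ee_rot: [0.998, 0.056, -0.0, -0.0]
contact_force: [-0.5, -0.6, -0.7]
gripper_width: 85.4
```

```bash
python3 snap.py wrist w14;python3 brown.py w14
```

```text
18.2 [ 450.49 -114.53  191.63] [ 9.984e-01  5.630e-02 -9.000e-04 -0.000e+00] [-0.9  0.2 -0.1] [ 0.102  0.176 -0.465 -0.    -0.931  1.582]
[275  84  95  11 951]
12 circ 551.9 -103.3 71.3 ell [ 552.7 -103. ] [  6.8 112.3] rect [ 552.3 -103.2] [ 7.1 71.2] 6.41
16 circ 551.4 -103.3 70.4 ell [ 552.2 -103.1] [  6.8 110.8] rect [ 551.9 -103.3] [ 7.  70.3] 6.41
18 circ 551.2 -103.3 69.9 ell [ 551.9 -103.1] [  6.7 110. ] rect [ 551.6 -103.3] [ 6.9 69.8] 6.41
[   0  117   54  110 1297]
12 circ 460.6 144.1 88.9 ell [461.2 152.8] [85.9 91.9] rect [458.5 125.3] [41.9 88.8] 83.6
16 circ 461.3 140.7 87.7 ell [461.9 149.3] [84.8 90.7] rect [459.3 122.2] [41.3 87.6] 83.6
18 circ 461.7 139.1 87.1 ell [462.3 147.6] [84.2 90.1] rect [459.7 120.6] [41. 87.] 83.6
[ 121  139   71   66 3481]
12 circ 475.9 21.6 56.1 ell [475.9  21.7] [51.4 55.3] rect [475.7  21.6] [51.4 55.1] 6.42
16 circ 476.4 19.9 55.3 ell [476.4  20. ] [50.7 54.6] rect [476.3  19.9] [50.7 54.3] 6.42
18 circ 476.7 19.0 54.9 ell [476.7  19.1] [50.4 54.2] rect [476.5  19.1] [50.4 54. ] 6.42
[280 242  85  11 651]
12 circ 426.2 -117.6 71.3 ell [ 427.9 -116.5] [  7.8 102.4] rect [ 428.6 -117.3] [ 8.8 71.2] 6.42
16 circ 427.4 -117.4 70.3 ell [ 429.1 -116.4] [  7.7 101.1] rect [ 429.7 -117.1] [ 8.7 70.2] 6.42
18 circ 428.0 -117.3 69.8 ell [ 429.6 -116.3] [  7.7 100.4] rect [ 430.3 -117.1] [ 8.6 69.8] 6.42
```

View pics/w14.png

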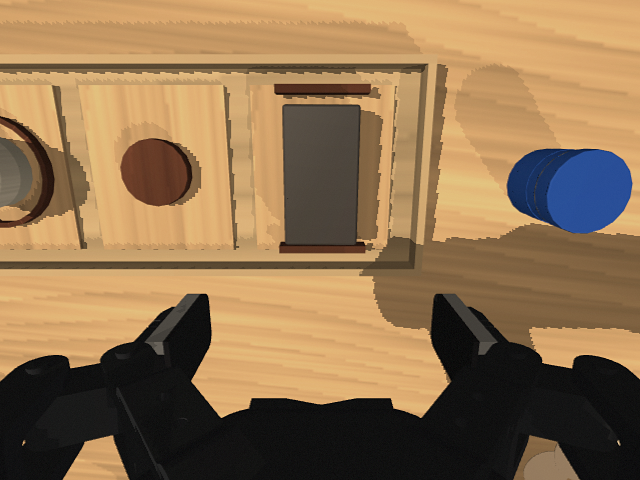

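Run:
```python
from h import *
d=load("w14")
im=d["image"][:,:,::-1];cv2.imwrite("pics/z14.png",cv2.resize(im[75:265,260:390],None,fx=4,fy=3,interpolation=cv2.INTER_NEAREST)[:600])
g=cv2.cvtColor(d["image"],cv2.COLOR_RGB2HSV);s=g[...,1];v=g[...,2]
m=((v<110)&(s<80)).astype(np.uint8);m[:96]=0;m[252:]=0;m[:,:270]=0;m[:,370:]=0
m=cv2.morphologyEx(m,cv2.MORPH_OPEN,np.ones((7,7),np.uint8))
c=max(cv2.findContours(m,0,1)[0],key=cv2.contourArea)[:,0]
print(cv2.boundingRect(c))
for z in(40,44):
  P=np.array([ray(d,a,b,z)[:2] for a,b in c],np.float32);print(cv2.minAreaRect(P))
```

```text
(283, 105, 77, 140)
((488.841552734375, -109.42642211914062), (100.32727813720703, 53.70030975341797), 6.179234981536865)
((489.24578857421875, -109.3824462890625), (98.84400177001953, 52.906394958496094), 6.17923641204834)
```

View pics/z14.png

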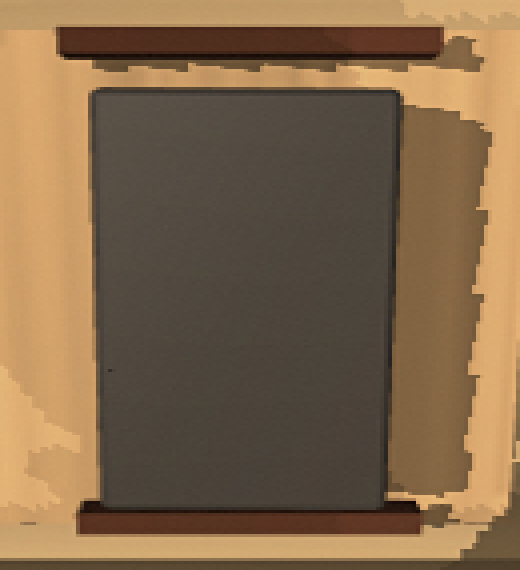

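Run:
```python
from h import *
d=load("scene0");im=d["image"][:,:,::-1]
cv2.imwrite("pics/z15.png",cv2.resize(im[255:305,450:500],None,fx=10,fy=10,interpolation=2))
```

```text
(no output)
```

View pics/z15.png

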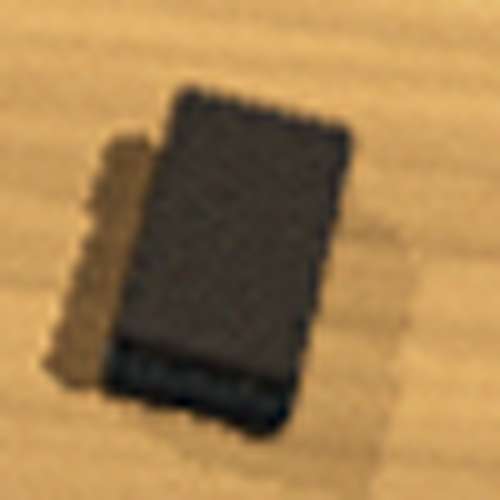

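Run:
```python
from h import *
d=load("scene0")
P=np.array([ray(d,450+a/10,255+b/10,20)[:2] for a,b in [(180,88),(352,128),(295,380),(115,340)]]);print(P.round(1),P.mean(0))
a=P[2]+P[3]-P[0]-P[1];print(np.degrees(np.arctan2(a[1],a[0])),np.hypot(*a)/2)
```

```text
[[559.4 318.6]
 [567.4 355.9]
 [647.5 336.3]
 [640.9 299.1]] [603.78833997 327.47558144]
-13.598337733548435 83.08250766321311
```

Emit:
drive_tool:
  plan:
    - [[0.0204,-0.0471,0],0]
    - [[0.0204,-0.0471,0],0]
    - [[0.0204,-0.0471,0],0]
    - [[0.0204,-0.0471,0],0]
    - [[0.0204,-0.0471,0],0]
    - [[0.0204,-0.0471,0],0]
    - [[0.0204,-0.0471,0],0]
    - [[0.0204,-0.0471,0],0]
    - [[0.0204,-0.0471,0],0]
    - [[0,0,0.01],10]
    - [[0,0,0.01],10]
    - [[0,0,0],0]

```text
clock: 19.7
position: [584.7, 327.2, 169.3]
ee_rot: [0.993, -0.117, -0.002, 0.002]
contact_force: [-0.6, 0.4, -0.4]
gripper_width: 85.6
```

Emit:
drive_tool:
  plan:
    - [[0,0,0],0]
    - [[0,0,0],0]

```text
clock: 19.95
position: [585.5, 327.3, 172.9]
ee_rot: [0.993, -0.117, 0.0, -0.0]
contact_force: [0.3, 0.6, -0.2]
gripper_width: 85.4
```

```bash
python3 snap.py wrist w15
python3 - <<'E'
from h import *
d=load("w15")
g=cv2.cvtColor(d["image"],cv2.COLOR_RGB2HSV);s=g[...,1];v=g[...,2]
m=((v<110)&(s<85)).astype(np.uint8);m[290:]=0
m=cv2.morphologyEx(m,cv2.MORPH_OPEN,np.ones((7,7),np.uint8))
for c in cv2.findContours(m,0,1)[0]:
  c=c[:,0]
  P=np.array([ray(d,a,b,20)[:2] for a,b in c],np.float32);print(cv2.boundingRect(c),cv2.minAreaRect(P))
E
```

```text
20.0 [585.51 327.32 173.13] [ 9.931e-01 -1.174e-01  3.000e-04 -3.000e-04] [0.1 0.6 0.3] [ 0.75   0.523  0.018  0.    -1.065  0.585]
(290, 151, 54, 111) ((602.1094970703125, 327.32598876953125), (38.95915222167969, 83.24056243896484), 76.2740478515625)
(512, 23, 11, 11) ((688.4783935546875, 169.9783172607422), (6.943070888519287, 5.937471866607666), 76.4856948852539)
```

View pics/w15.png

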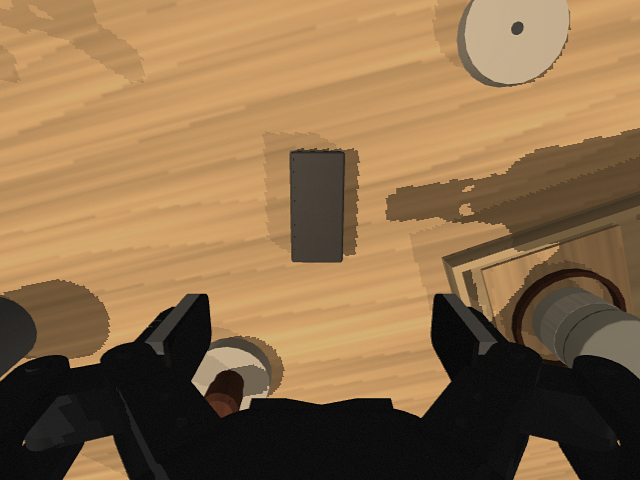

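Emit:
drive_tool:
  plan:
    - [[0.016,-0.0038,0.01],0]
    - [[0,0,0.04],0]
    - [[0,0,0.05],0]
    - [[0,0,0.033],0]
    - [[0,0,0.01],0]
    - [[0,0,0],0]
    - [[0,0,0],0]
    - [[0,0,0],0]

```text
clock: 21.0
position: [602.5, 327.9, 31.5]
ee_rot: [0.993, -0.118, 0.001, -0.001]
contact_force: [-0.7, 0.1, -0.3]
gripper_width: 85.5
```

```bash
python3 snap.py wrist w16
```

```text
21.05 [602.29 327.76  31.28] [ 9.930e-01 -1.178e-01  9.000e-04 -1.000e-03] [ 0.3 -0.3  0.3] [ 0.734  0.693 -0.069  0.    -0.806  0.601]
```

View pics/w16.png

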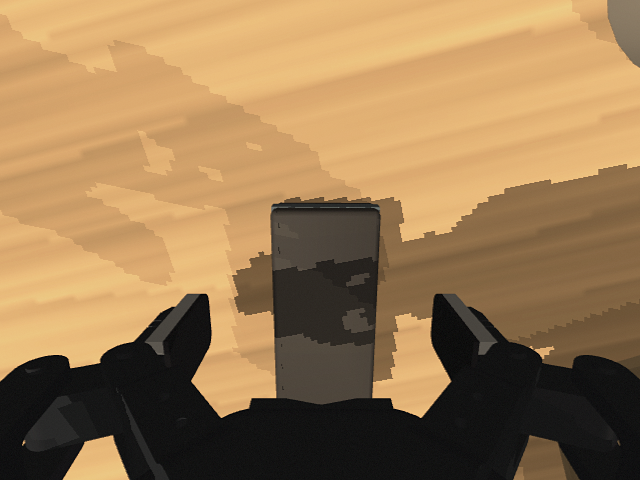

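Emit:
drive_tool:
  plan:
    - [[0,0.0018,0.001],0]
    - [[0,0,0],0]

```text
clock: 21.3
position: [601.2, 325.4, 28.9]
ee_rot: [0.993, -0.118, -0.0, -0.0]
contact_force: [0.3, 0.4, -0.4]
gripper_width: 85.3
```

Emit:
drive_tool:
  plan:
    - [[0,0,0],0]
    - [[0,0,0],0]
    - [[0,0,0],0]
    - [[0,0,0],0]
    - [[0,0,0],0]
    - [[0,0,0],0]
    - [[0,0,0],0]
    - [[0,0,0],0]
  fingers: 1

```text
clock: 22.3
position: [601.5, 325.7, 29.0]
ee_rot: [0.993, -0.118, 0.0, -0.0]
contact_force: [0.1, 1.0, 2.8]
gripper_width: 38.4
```

```bash
python3 snap.py wrist w17
```

```text
22.35 [601.49 325.73  29.01] [ 9.930e-01 -1.178e-01  3.000e-04 -2.000e-04] [-0.8  0.3  3.5] [ 0.732  0.694 -0.074  0.    -0.802  0.602]
```

View pics/w17.png

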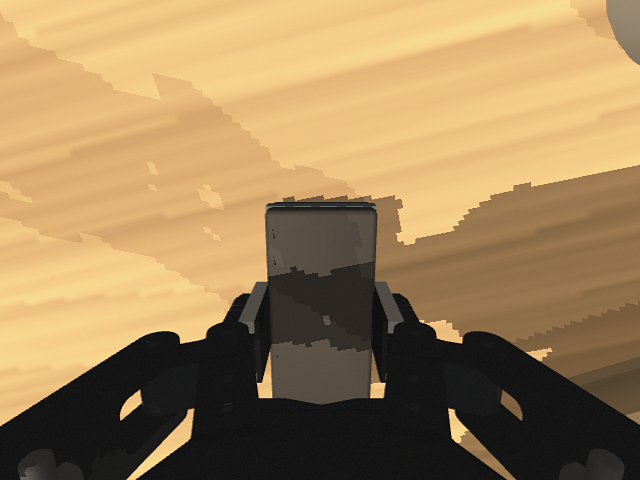

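Run:
```python
from h import *
d=load("w17");p=np.array([601.5,325.7]);y=np.radians(-13.53);tx=np.array([np.cos(y),np.sin(y)]);ty=np.array([np.sin(y),-np.cos(y)])
for u,v in [(267,208.5),(376,208.5),(321,208),(321,206)]:
    e=ray(d,u,v,20)[:2]-p;print(e@tx,e@ty)
```

```text
42.30866981674397 -19.71576265478232
42.28459468237007 18.54950730852406
42.47456465307111 -0.7573409882200138
43.184586654422304 -0.7569824175669265
```

Emit:
drive_tool:
  plan:
    - [[0,0,-0.02],0]
    - [[0,0,-0.045],0]
    - [[0,0,-0.046],0]
    - [[-0.0008,0.05,0],0]
    - [[-0.0008,0.05,0],0]
    - [[-0.0008,0.05,0],0]
    - [[-0.0008,0.05,0],0]
    - [[-0.0008,0.05,0],0]
    - [[-0.0008,0.05,0],0]
    - [[-0.0008,0.05,0],0]
    - [[-0.0008,0.05,0],0]
    - [[-0.0008,0.05,0],0]

```text
clock: 23.85
position: [488.2, -111.9, 140.6]
ee_rot: [0.993, -0.118, 0.0, -0.0]
contact_force: [0.0, 0.7, -0.3]
gripper_width: 38.8
```

Emit:
drive_tool:
  plan:
    - [[0,0,0],-10]
    - [[0,0,0],-9.9]
    - [[0,0,0],0]
    - [[0,0,0],0]
    - [[0,0,0],0]

```text
clock: 24.48
position: [488.9, -110.1, 139.9]
ee_rot: [0.998, 0.055, 0.0, -0.0]
contact_force: [-0.8, 0.3, -0.7]
gripper_width: 38.4
```

```bash
python3 snap.py wrist w18
```

```text
24.525 [ 488.94 -110.14  139.79] [ 0.9985  0.0551 -0.     -0.    ] [-0.3  1.1  0.3] [ 0.103  0.3   -0.451 -0.    -0.82   1.578]
```

View pics/w18.png

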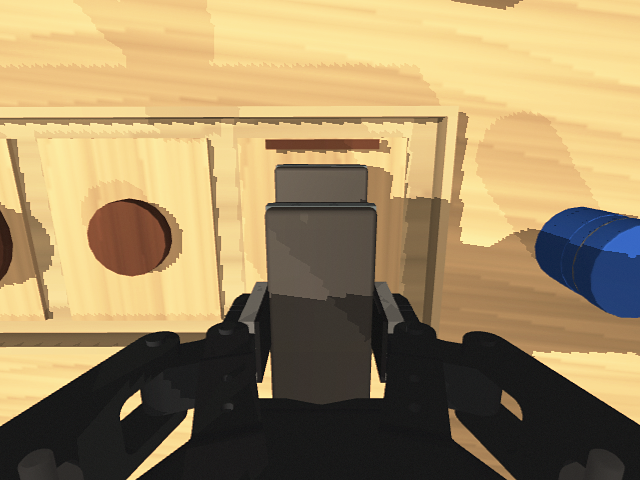

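Run:
```python
from h import *
d=load("w18");p=np.array([488.94,-110.14]);y=np.radians(6.32);tx=np.array([np.cos(y),np.sin(y)]);ty=np.array([np.sin(y),-np.cos(y)])
for u,v,z in [(276,167,44),(367,167,44),(267,208.5,130.8),(376,208.5,130.8),(265.5,145,24),(379.5,145,24)]:
    e=ray(d,u,v,z)[:2]-p;print((p+e@tx*tx+e@ty*ty).round(1),e@tx,e@ty)
im=d["image"][:,:,::-1];cv2.imwrite("pics/z18.png",cv2.resize(im[130:230,250:400],None,fx=5,fy=5,interpolation=cv2.INTER_NEAREST))
```

```text
[536.4 -78.4] 50.657213235569856 -26.312600538890585
[ 542.1 -130.2] 50.60643050365587 25.81426356022959
[529.1 -86. ] 42.55895788121965 -19.542494205866877
[ 533.3 -124.1] 42.52290566738207 18.72881846911183
[547.3 -68.7] 62.58188742271503 -34.750094321963275
[ 555.  -138.6] 62.51223681123629 35.56567522235544
```

View pics/z18.png

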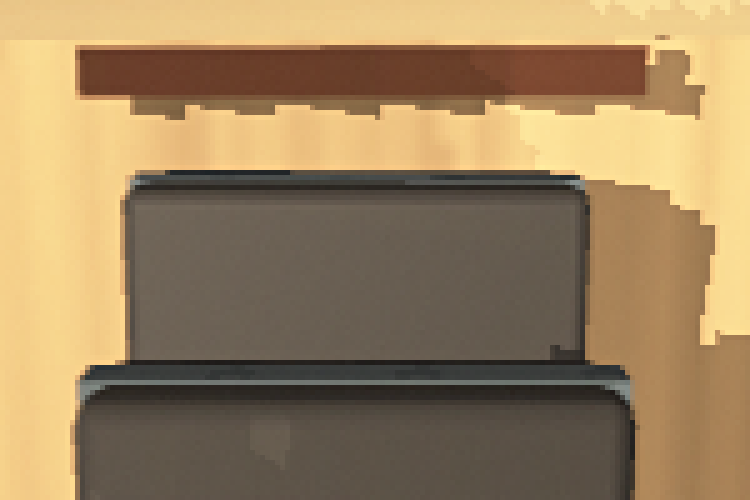

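Emit:
drive_tool:
  plan:
    - [[0,0,0.02],0]
    - [[0,0,0.03],0]
    - [[0,0,0.01],0]
    - [[0,0,0.003],0]
    - [[0,0,0.001],0]
    - [[0,0,0],0]
    - [[0,0,0],0]

```text
clock: 25.4
position: [489.3, -110.3, 76.3]
ee_rot: [0.998, 0.055, 0.001, -0.0]
contact_force: [-0.4, -0.0, 0.5]
gripper_width: 38.4
```

Emit:
drive_tool:
  plan:
    - [[0,0,0.001],0]
    - [[0,0,0.001],0]
    - [[0,0,0],0]
    - [[0,0,0],0]

```text
clock: 25.9
position: [488.9, -110.3, 73.7]
ee_rot: [0.998, 0.055, -0.0, 0.0]
contact_force: [0.0, 0.1, 0.1]
gripper_width: 38.4
```

Emit:
drive_tool:
  plan:
    - [[0,0,0.0007],0]
    - [[0,0,0],0]
    - [[0,0,0],0]

```text
clock: 26.28
position: [488.9, -110.3, 73.0]
ee_rot: [0.998, 0.055, -0.0, -0.0]
contact_force: [-0.7, -0.4, -0.4]
gripper_width: 38.3
```

Emit:
drive_tool:
  plan:
    - [[0,0,0.0007],0]
    - [[0,0,0],0]
    - [[0,0,0],0]

```text
clock: 26.65
position: [489.0, -110.3, 73.0]
ee_rot: [0.998, 0.056, 0.0, 0.0]
contact_force: [-2.7, 1.1, 6.2]
gripper_width: 38.5
```

Emit:
drive_tool:
  plan:
    - [[0,0,0],0]
    - [[0,0,0],0]
    - [[0,0,0],0]
    - [[0,0,0],0]
    - [[0,0,0],0]
    - [[0,0,-0.02],0]
    - [[0,0,-0.04],0]
    - [[-0.02,0,-0.04],0]
    - [[-0.02,0,-0.02],0]
    - [[0,0,0],0]
    - [[0,0,0],0]
  fingers: -1

```text
clock: 28.02
position: [449.2, -114.7, 191.8]
ee_rot: [0.998, 0.055, -0.0, -0.0]
contact_force: [-0.1, 0.5, 0.3]
gripper_width: 85.6
```

```bash
python3 snap.py wrist w19
python3 - <<'E'
from h import *
d=load("w19")
im=d["image"][:,:,::-1];cv2.imwrite("pics/z19.png",cv2.resize(im[60:280,250:400],None,fx=4,fy=2.7,interpolation=cv2.INTER_NEAREST))
E
```

```text
28.075 [ 449.24 -114.67  191.39] [ 9.985e-01  5.540e-02 -8.000e-04 -0.000e+00] [ 0.6 -0.5 -0.1] [ 0.102  0.174 -0.468 -0.    -0.93   1.58 ]
```

View pics/w19.png

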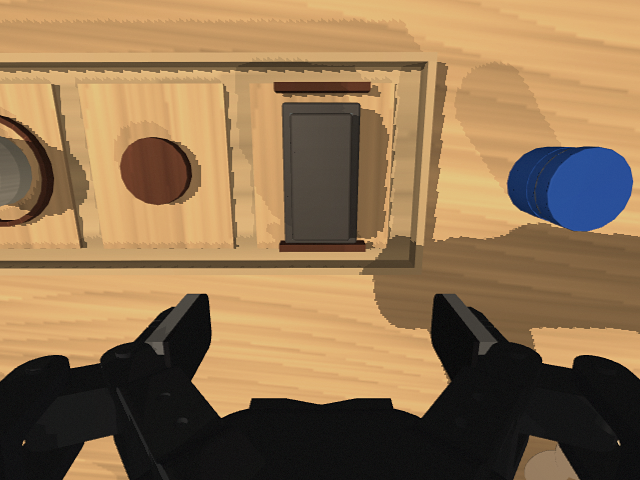

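View pics/z19.png

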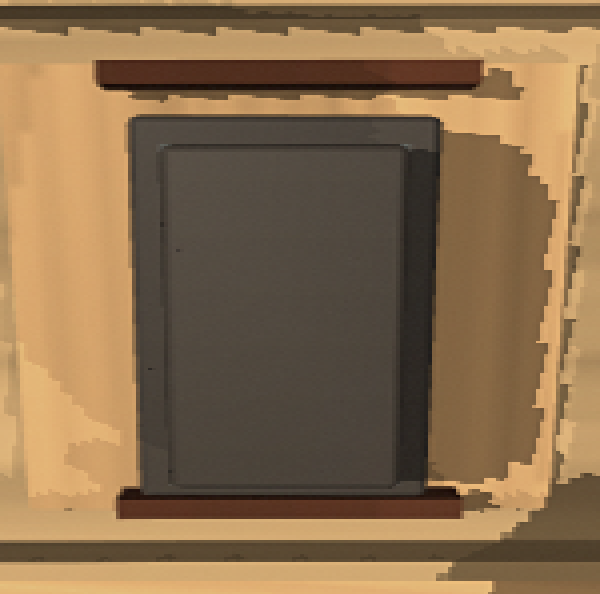

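```bash
python3 - <<'E'
from h import *
d=load("w19")
for n,z,c in [("thin",64,[(162,147),(408,148),(396,487),(172,487)]),("thick",44,[(132,118),(438,118),(427,494),(142,494)])]:
    P=np.array([ray(d,250+a/4,60+b/2.7,z)[:2] for a,b in c]);a=P[0]+P[1]-P[2]-P[3];print(n,P.mean(0).round(1),np.hypot(*a)/2,np.degrees(np.arctan2(a[1],a[0])))
E
python3 brown.py w19 | tail -12
```

```text
thin [ 488.5 -109.8] 82.80178920121736 6.214706826054045
thick [ 488.9 -109.8] 98.6141084923853 6.281750747901402
[   0  116   54  110 1293]
12 circ 460.7 143.6 88.7 ell [461.3 152.4] [85.8 91.2] rect [458.6 125. ] [41.6 88.6] 83.52
16 circ 461.4 140.3 87.5 ell [462. 149.] [84.6 90. ] rect [459.4 121.9] [41.  87.4] 83.52
18 circ 461.8 138.6 86.9 ell [462.4 147.2] [84.1 89.4] rect [459.7 120.3] [40.8 86.8] 83.52
[ 121  138   71   66 3451]
12 circ 476.0 21.6 56.0 ell [475.9  21.7] [51.5 55.3] rect [475.6  21.6] [51.3 55.4] 6.31
16 circ 476.5 19.9 55.3 ell [476.4  20. ] [50.8 54.5] rect [476.1  19.8] [50.6 54.6] 6.31
18 circ 476.8 19.0 54.9 ell [476.6  19.1] [50.5 54.1] rect [476.4  19. ] [50.2 54.3] 6.31
[280 241  85  11 679]
12 circ 426.8 -117.4 71.2 ell [ 427.9 -116.1] [  7.3 118.2] rect [ 428.7 -117.2] [ 8.8 71.1] 7.04
16 circ 428.0 -117.3 70.3 ell [ 429.1 -116. ] [  7.2 116.6] rect [ 429.9 -117. ] [ 8.7 70.1] 7.04
18 circ 428.6 -117.2 69.8 ell [ 429.7 -115.9] [  7.1 115.8] rect [ 430.5 -117. ] [ 8.6 69.6] 7.04
```

Emit:
drive_tool:
  plan:
    - [[0.008,-0.053,0],0]
    - [[0.008,-0.053,0],0]
    - [[0.008,-0.053,0],0]
    - [[0.008,-0.053,0],0]
    - [[0.008,-0.053,0],0]
    - [[0.008,-0.053,0],0]
    - [[0.008,-0.053,0],0]
    - [[0.008,-0.053,0],0]
    - [[0.008,-0.053,0],0]
    - [[0.008,-0.053,0],0]
    - [[0,0,0],0]
    - [[0,0,0],0]

```text
clock: 29.58
position: [469.6, 420.5, 190.4]
ee_rot: [0.998, 0.056, -0.001, 0.001]
contact_force: [-0.2, 0.2, -0.3]
gripper_width: 85.5
```

```bash
python3 snap.py wrist w20
```

```text
29.625 [469.8  419.93 191.01] [ 9.985e-01  5.520e-02 -9.000e-04  1.100e-03] [ 0.3 -1.  -0.3] [ 0.986  0.444 -0.069 -0.    -1.061  0.696]
```

View pics/w20.png

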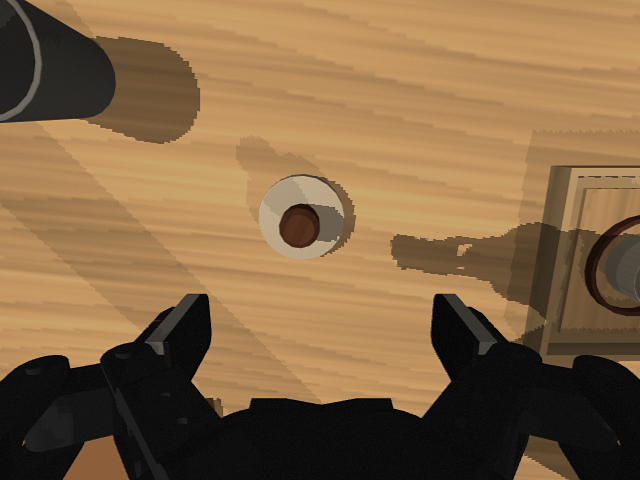

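Run:
```python
from h import *
d=load("w20")
print(ray(d,299,227,52),ray(d,302,217,16),ray(d,259,217,16)-ray(d,345,217,16))
from brown import brown
for m,st in brown(d):
    if st[0]<270 or st[0]>330: continue
    c=max(cv2.findContours(m.astype(np.uint8),0,1)[0],key=len)[:,0];print(st)
    P=np.array([ray(d,a,b,52)[:2] for a,b in c],np.float32);print(cv2.minEnclosingCircle(P))
im=d["image"];g=cv2.cvtColor(im,cv2.COLOR_RGB2HSV)
m=((g[...,1]<85)&(g[...,2]>60)).astype(np.uint8);m[:165]=0;m[265:]=0;m[:,:250]=0;m[:,365:]=0
m=cv2.morphologyEx(m,cv2.MORPH_OPEN,np.ones((3,3),np.uint8))
c=max(cv2.findContours(m,0,1)[0],key=len)[:,0];P=np.array([ray(d,a,b,16)[:2] for a,b in c],np.float32);print(cv2.minEnclosingCircle(P))
```

```text
[472.78956366 436.87463319  52.        ] [472.5598106  436.38154289  16.        ] [-7.65150058 69.27927409  0.        ]
[ 280  204   39   44 1310]
((473.8031311035156, 436.2767639160156), 15.881376266479492)
((471.7922668457031, 436.9568176269531), 35.28312301635742)
```

Emit:
drive_tool:
  plan:
    - [[0.005,-0.016,0.01],0]
    - [[0,0,0.04],0]
    - [[0,0,0.05],0]
    - [[0,0,0.033],0]
    - [[0,0,0.01],0]
    - [[0,0,0],0]
    - [[0,0,0],0]
    - [[0,0,0],0]

```text
clock: 30.62
position: [473.7, 438.1, 51.0]
ee_rot: [0.998, 0.056, 0.001, -0.001]
contact_force: [-0.1, -0.2, -0.3]
gripper_width: 85.7
```

```bash
python3 snap.py wrist w21
```

```text
30.675 [473.58 437.9   50.74] [ 9.985e-01  5.550e-02  8.000e-04 -1.000e-03] [ 0.8 -0.   0. ] [ 0.997  0.615 -0.171  0.    -0.782  0.685]
```

View pics/w21.png

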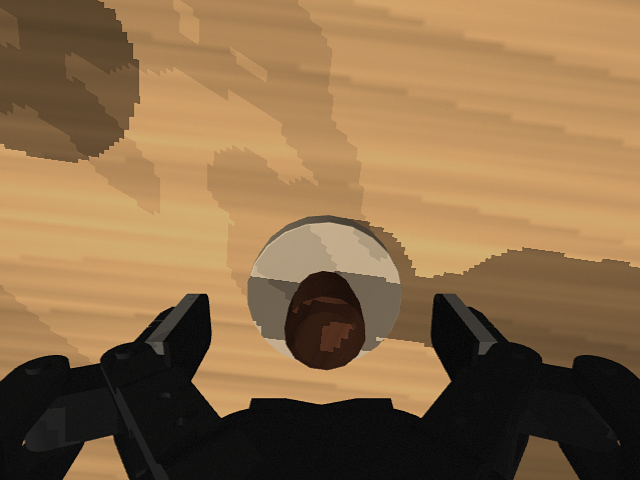

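Run:
```python
from h import *
d=load("w21");y=np.radians(6.36);p=np.array([473.6,437.9]);tx=np.array([np.cos(y),np.sin(y)]);ty=np.array([np.sin(y),-np.cos(y)])
for u,v,z in [(325,369,52),(285,335,52),(365,335,52),(325,222,16),(247,295,16),(401,295,16)]:
    e=ray(d,u,v,z)[:2]-p;print(e@tx,e@ty)
```

```text
-14.865707521417376 0.6834550984376967
-1.049510211277808 -13.580747258604811
-1.0249428954292408 14.8726432852045
32.14886494896144 0.8821484464519298
-1.5003099032215128 -34.18572449660825
-1.463949413883574 35.16933014152205
```

Emit:
drive_tool:
  plan:
    - [[-0.0012,0.0008,0.001],0]
    - [[0,0,0],0]
    - [[0,0,0],0]

```text
clock: 31.05
position: [472.1, 436.4, 48.4]
ee_rot: [0.998, 0.056, 0.0, -0.0]
contact_force: [0.8, 0.1, 0.2]
gripper_width: 85.3
```

Emit:
drive_tool:
  plan:
    - [[0,0,0],0]
    - [[0,0,0],0]
    - [[0,0,0],0]
    - [[0,0,0],0]
    - [[0,0,0],0]
    - [[0,0,0],0]
    - [[0,0,0],0]
    - [[0,0,0],0]
  fingers: 1

```text
clock: 32.05
position: [472.2, 436.6, 48.6]
ee_rot: [0.998, 0.056, 0.0, -0.0]
contact_force: [-0.1, 0.9, 1.8]
gripper_width: 28.3
```

```bash
python3 snap.py wrist w22
```

```text
32.1 [472.22 436.6   48.54] [ 9.985e-01  5.550e-02  2.000e-04 -2.000e-04] [-0.5  0.5  2.7] [ 0.997  0.616 -0.176  0.    -0.778  0.684]
```

View pics/w22.png

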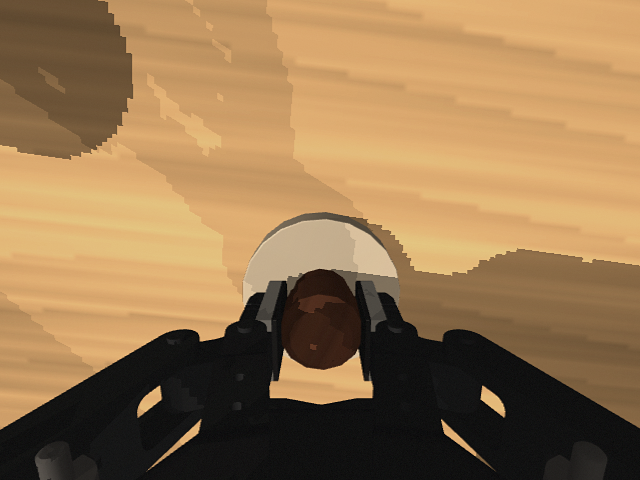

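Run:
```python
from h import *
d=load("w22");y=np.radians(6.36);p=np.array([472.2,436.6]);tx=np.array([np.cos(y),np.sin(y)]);ty=np.array([np.sin(y),-np.cos(y)])
im=d["image"];g=cv2.cvtColor(im,cv2.COLOR_RGB2HSV)
m=((g[...,1]<85)&(g[...,2]>90)).astype(np.uint8);m[:200]=0;m[276:]=0;m[:,:235]=0;m[:,410:]=0
m=cv2.morphologyEx(m,cv2.MORPH_OPEN,np.ones((3,3),np.uint8))
c=max(cv2.findContours(m,0,cv2.CHAIN_APPROX_NONE)[0],key=len)[:,0];c=c[(c[:,1]<262)&((c[:,1]<225)|(c[:,0]<280)|(c[:,0]>370))]
P=np.array([ray(d,a,b,16)[:2]-p for a,b in c]);P=np.c_[P@tx,P@ty];print(P[:,0].max())
A=np.c_[2*P,np.ones(len(P))];q=np.linalg.lstsq(A,(P**2).sum(1),rcond=None)[0];print(q[:2],2*np.sqrt(q[2]+q[0]**2+q[1]**2))
e=ray(d,321,369,52)[:2]-p;print(e@tx,e@ty)
```

```text
36.350839734333306
[ 2.61584963 -1.41990241] 65.49955135583245
-13.335316646414437 -0.633090574158301
```

Emit:
drive_tool:
  plan:
    - [[0,0,-0.025],0]
    - [[0,0,-0.045],0]
    - [[0,0,-0.045],0]
    - [[-0.0047,0.0462,0],0]
    - [[-0.0047,0.0462,0],0]
    - [[-0.0047,0.0462,0],0]
    - [[-0.0047,0.0462,0],0]
    - [[-0.0047,0.0462,0],0]
    - [[-0.0047,0.0462,0],0]
    - [[-0.0047,0.0462,0],0]
    - [[-0.0047,0.0462,0],0]
    - [[-0.0047,0.0462,0],0]

```text
clock: 33.6
position: [475.2, 16.8, 162.8]
ee_rot: [0.998, 0.055, -0.001, 0.0]
contact_force: [1.0, 0.6, -1.2]
gripper_width: 28.1
```

Emit:
drive_tool:
  plan:
    - [[0,0,0],0]
    - [[0,0,0],0]
    - [[0,0,0],0]

```text
clock: 33.98
position: [476.1, 19.3, 163.2]
ee_rot: [0.998, 0.056, -0.0, -0.0]
contact_force: [0.2, 0.6, -0.9]
gripper_width: 27.7
```

```bash
python3 snap.py wrist w23; python3 brown.py w23
```

```text
34.025 [476.11  19.35 163.18] [ 9.984e-01  5.620e-02 -1.000e-04 -0.000e+00] [-0.5  0.6 -0.4] [ 0.383  0.23  -0.479 -0.    -0.862  1.301]
[457 142 110   9 917]
12 circ 552.3 -107.4 77.4 ell [ 551.6 -103.5] [  5.9 114.5] rect [ 552.  -107.5] [ 5.5 77.3] 6.39
16 circ 552.2 -105.4 76.3 ell [ 551.5 -101.6] [  5.8 112.8] rect [ 551.8 -105.5] [ 5.4 76.1] 6.39
18 circ 552.1 -104.4 75.7 ell [ 551.4 -100.6] [  5.7 111.9] rect [ 551.7 -104.5] [ 5.4 75.6] 6.39
[  89  171  120  116 1623]
12 circ 461.0 149.7 91.9 ell [460.7 150.3] [85.8 88.3] rect [465.6 142.1] [89.7 73.8] 31.5
16 circ 462.2 147.8 90.5 ell [461.9 148.5] [84.5 87. ] rect [466.7 140.3] [88.4 72.8] 31.5
18 circ 462.8 146.9 89.9 ell [462.5 147.6] [83.9 86.3] rect [467.3 139.5] [87.7 72.2] 31.5
[292 196  63  24 680]
12 circ 486.4 19.4 46.4 ell [492.4  20.6] [17.5 42.1] rect [493.7  19.9] [16.1 46.4] 3.48
16 circ 487.2 19.6 45.7 ell [493.1  20.7] [17.2 41.4] rect [494.5  20. ] [15.9 45.7] 3.48
18 circ 487.6 19.6 45.4 ell [493.5  20.7] [17.1 41.1] rect [494.8  20. ] [15.8 45.4] 3.48
[ 281  269   81  100 6191]
12 circ 401.3 11.8 88.0 ell [399.3  11.4] [64.3 87.5] rect [401.3  11.5] [87.8 64.7] 5.55
16 circ 403.4 12.0 86.7 ell [401.5  11.6] [63.3 86.2] rect [403.4  11.7] [86.5 63.7] 5.55
18 circ 404.4 12.1 86.0 ell [402.5  11.7] [62.9 85.5] rect [404.5  11.8] [85.9 63.2] 5.55
[442 301  60  14 331]
12 circ 425.2 -107.0 49.1 ell [ 425.3 -104.4] [10.6 59.5] rect [ 426.  -106.9] [11.3 48.2] 6.4
16 circ 426.9 -105.0 48.4 ell [ 427.  -102.5] [10.4 58.7] rect [ 427.7 -104.9] [11.2 47.4] 6.4
18 circ 427.7 -104.0 48.0 ell [ 427.8 -101.5] [10.3 58.2] rect [ 428.6 -103.9] [11.1 47.1] 6.4
```

View pics/w23.png

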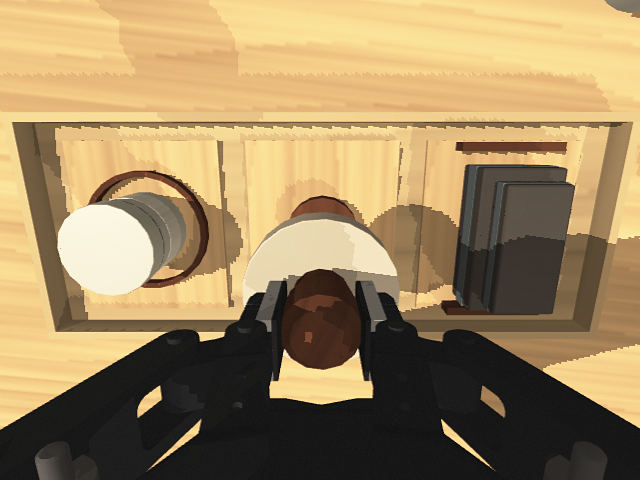

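Run:
```python
from h import *
d=load("w23");y=np.radians(6.4);p=np.array([476.1,19.35]);tx=np.array([np.cos(y),np.sin(y)]);ty=np.array([np.sin(y),-np.cos(y)])
im=d["image"]
from brown import brown
def fit(P,R):
    from scipy.optimize import least_squares
    r=least_squares(lambda q:np.hypot(P[:,0]-q[0],P[:,1]-q[1])-R,[0,0]);return r.x,np.abs(r.fun).mean()
for m,st in brown(d):
    if st[0]==292:
        v,u=np.nonzero(m);
        c=np.array([(a,v[u==a].min()) for a in np.unique(u)])
        P=np.array([ray(d,a,b,22)[:2]-p for a,b in c]);P=np.c_[P@tx,P@ty];print("rest",fit(P,26))
g=cv2.cvtColor(im,cv2.COLOR_RGB2HSV)
print(im[205:228,321].tolist())
m=((g[...,1]<70)&(g[...,2]>170)).astype(np.uint8);m[:212]=0;m[300:]=0;m[:,:235]=0;m[:,410:]=0
c=np.array([(a,np.nonzero(m[:,a])[0].min()) for a in range(250,395) if m[:,a].any()])
P=np.array([ray(d,a,b,130.7)[:2]-p for a,b in c]);P=np.c_[P@tx,P@ty];print("pad",fit(P,35))
cv2.imwrite("pics/z23.png",cv2.resize(im[180:380,230:410,::-1],None,fx=4,fy=3,interpolation=cv2.INTER_NEAREST))
```

```text
rest (array([0.55284903, 0.3424962 ]), np.float64(0.38147583836781906))
[[124, 73, 51], [124, 74, 51], [122, 73, 49], [122, 72, 49], [124, 75, 51], [124, 73, 49], [123, 72, 49], [120, 97, 78], [120, 109, 90], [119, 106, 87], [119, 106, 87], [117, 104, 86], [116, 103, 85], [118, 104, 87], [208, 184, 153], [242, 226, 189], [234, 215, 178], [234, 217, 179], [233, 216, 177], [233, 216, 177], [233, 217, 178], [233, 217, 177], [233, 215, 176]]
pad (array([-1.44378556, -0.88306083]), np.float64(0.14347975928540624))
```

View pics/z23.png

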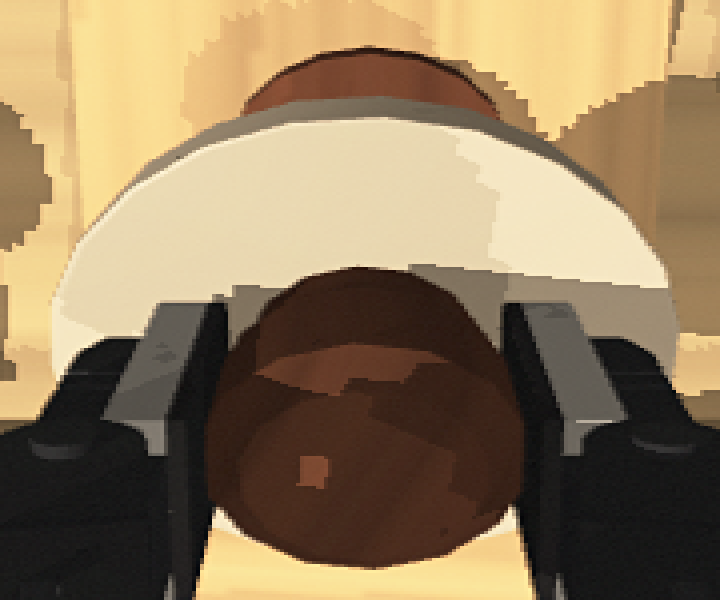

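Emit:
drive_tool:
  plan:
    - [[0.0018,0.0009,0.02],0]
    - [[0,0,0.035],0]
    - [[0,0,0.022],0]
    - [[0,0,0.008],0]
    - [[0,0,0.003],0]
    - [[0,0,0],0]
    - [[0,0,0],0]
    - [[0,0,0],0]

```text
clock: 35.02
position: [478.3, 17.8, 75.9]
ee_rot: [0.998, 0.055, 0.001, -0.0]
contact_force: [-0.4, -0.3, -1.6]
gripper_width: 28.4
```

```bash
python3 snap.py wrist w24; python3 snap.py scene c24
python3 - <<'E'
from h import *
d=load("c24");cv2.imwrite("pics/z24.png",cv2.resize(d["image"][170:280,230:450,::-1],None,fx=3.5,fy=3.5,interpolation=2))
E
```

```text
35.075 [478.19  17.77  75.77] [ 9.985e-01  5.540e-02  5.000e-04 -1.000e-04] [-0.3 -0.2 -1. ] [ 0.378  0.364 -0.573  0.    -0.632  1.304]
35.125 [478.13  17.77  75.68] [ 9.985e-01  5.540e-02  4.000e-04 -1.000e-04] [-0.6  0.6 -1.4] [ 0.378  0.364 -0.574  0.    -0.632  1.304]
```

View pics/w24.png

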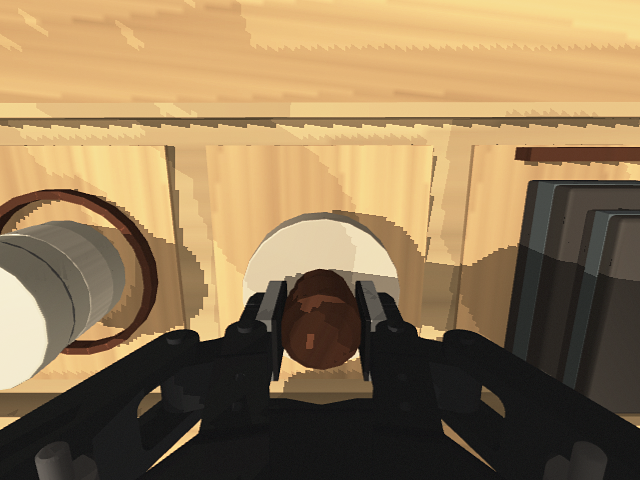

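View pics/z24.png

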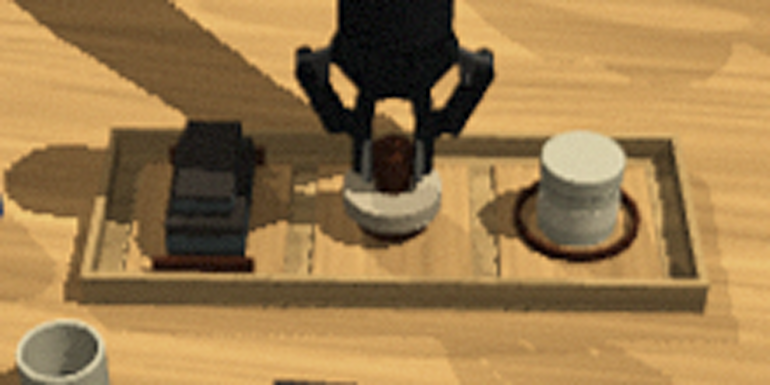

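Emit:
drive_tool:
  plan:
    - [[0,0,0.002],0]
    - [[0,0,0.001],0]
    - [[0,0,0],0]
    - [[0,0,0],0]

```text
clock: 35.62
position: [478.0, 17.7, 72.3]
ee_rot: [0.998, 0.055, -0.0, 0.0]
contact_force: [0.9, -0.4, -0.9]
gripper_width: 28.2
```

Emit:
drive_tool:
  plan:
    - [[0,0,0.001],0]
    - [[0,0,0],0]
    - [[0,0,0],0]

```text
clock: 36.0
position: [478.0, 17.8, 71.3]
ee_rot: [0.998, 0.055, -0.0, 0.0]
contact_force: [-0.4, -0.5, -0.6]
gripper_width: 27.9
```

Emit:
drive_tool:
  plan:
    - [[0,0,0.0008],0]
    - [[0,0,0],0]
    - [[0,0,0],0]

```text
clock: 36.38
position: [478.0, 17.8, 70.5]
ee_rot: [0.998, 0.056, 0.0, -0.0]
contact_force: [0.4, 0.1, -0.3]
gripper_width: 28.0
```

Emit:
drive_tool:
  plan:
    - [[0,0,0.0008],0]
    - [[0,0,0],0]
    - [[0,0,0],0]

```text
clock: 36.75
position: [478.1, 17.8, 70.5]
ee_rot: [0.998, 0.056, 0.0, 0.0]
contact_force: [-1.7, -0.5, 5.3]
gripper_width: 28.0
```

Emit:
drive_tool:
  plan:
    - [[0,0,0],0]
    - [[0,0,0],0]
    - [[0,0,0],0]
    - [[0,0,0],0]
    - [[0,0,0],0]
    - [[0,0,-0.02],0]
    - [[0,0,-0.04],0]
    - [[-0.02,0,-0.05],0]
    - [[-0.02,0,-0.04],0]
    - [[0,0,-0.02],0]
    - [[0,0,0],0]
    - [[0,0,0],0]
  fingers: -1

```text
clock: 38.25
position: [437.6, 13.2, 238.7]
ee_rot: [0.998, 0.055, -0.001, 0.0]
contact_force: [-0.3, 0.4, -0.3]
gripper_width: 85.2
```

```bash
python3 snap.py wrist w25; python3 snap.py scene c25;python3 snap.py side s25
python3 - <<'E'
from h import *
d=load("c25");a=cv2.resize(d["image"][170:320,120:450,::-1],None,fx=2.4,fy=2.4,interpolation=2)
cv2.imwrite("pics/z25.png",a)
E
```

```text
38.3 [437.64  13.16 238.4 ] [ 9.985e-01  5.530e-02 -1.300e-03  3.000e-04] [-0.3 -0.6 -0.9] [ 0.403  0.078 -0.45  -0.    -1.045  1.278]
38.35 [437.71  13.14 238.35] [ 9.985e-01  5.530e-02 -1.400e-03  4.000e-04] [ 0.9  0.5 -1.3] [ 0.403  0.079 -0.45  -0.    -1.045  1.278]
38.4 [437.82  13.17 238.42] [ 9.985e-01  5.540e-02 -1.400e-03  4.000e-04] [0.5 0.7 0.2] [ 0.403  0.079 -0.45  -0.    -1.045  1.278]
```

View pics/w25.png

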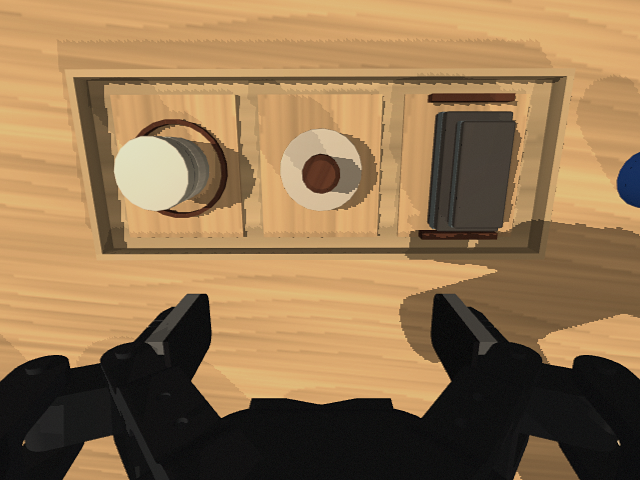

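View pics/z25.png

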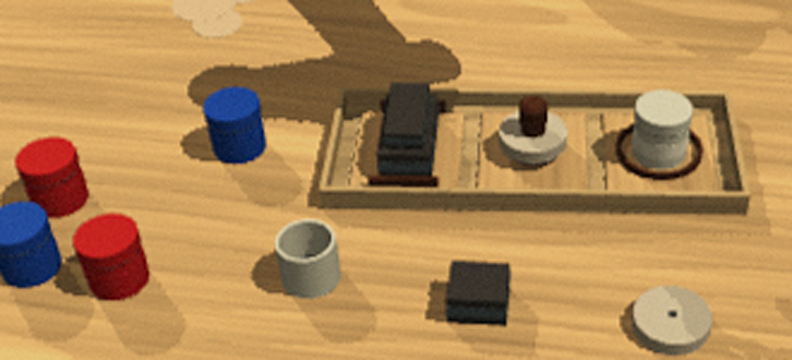

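View pics/s25.png

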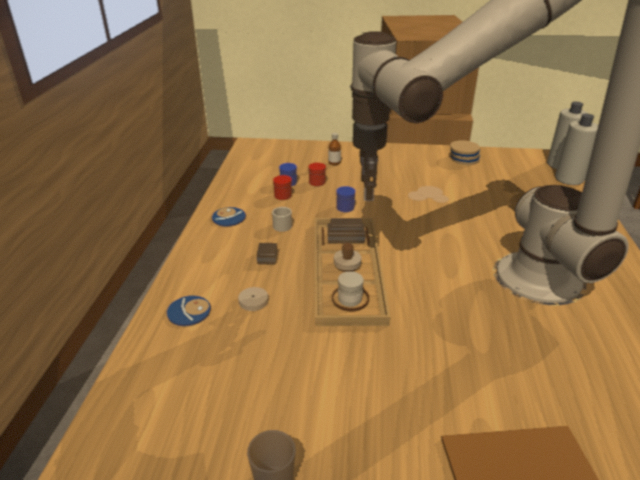

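Everything looks seated. I'll do a quick numeric check of each centre in this last view.

Run:
```python
from h import *
d=load("w25");im=d["image"];g=cv2.cvtColor(im,cv2.COLOR_RGB2HSV)
def circ(box,z,R):
    x0,y0,x1,y1=box;m=np.zeros(g.shape[:2],np.uint8);s=((g[...,1]<90)&(g[...,2]>90));m[y0:y1,x0:x1]=s[y0:y1,x0:x1]
    m=cv2.morphologyEx(m,cv2.MORPH_OPEN,np.ones((3,3),np.uint8))
    c=max(cv2.findContours(m,0,cv2.CHAIN_APPROX_NONE)[0],key=len)[:,0]
    P=np.array([ray(d,a,b,z)[:2] for a,b in c],np.float32);return cv2.minEnclosingCircle(P)
print("pad",circ((270,120,372,220),38,35),"jar",circ((105,125,192,220),70,29))
print("padhand",ray(d,321,169.5,38),ray(d,281,170,38)-ray(d,362,170,38),"knob top",ray(d,321.5,174,74))
for n,z,c in [("thin",64,[(461,121),(517,122),(507,230),(453,229)]),("thick",44,[(440,112),(513,112),(505,230),(430,229)])]:
    P=np.array([ray(d,a,b,z)[:2] for a,b in c]);print(n,P.mean(0).round(1))
s=np.array([ray(d,a,b,24)[:2] for a,b in [(472,97.5),(458,234.5)]]);print(s,s.mean(0))
```

```text
pad ((477.16448974609375, 18.411317825317383), 34.87716293334961) jar ((461.690673828125, 145.82154846191406), 31.4306697845459)
padhand [477.96686156  18.20412075  38.        ] [-7.59552477 68.78468136  0.        ] knob top [477.53682656  17.79288066  74.        ]
thin [ 488.  -110.3]
thick [ 489.3 -108. ]
[[ 550.79376935 -102.66192844]
 [ 431.38346474 -115.70104131]] [ 491.08861704 -109.18148488]
```

Run:
```python
from bench import arm
print(arm.job_done()); print(arm.read_state()["clock"])
```

```text
the job is handed in; nothing more can be done
None
the job is handed in; nothing more can be done
```

All four pieces are in the caddy, set down in the order asked, and I handed the job in at about 38 s of the 112 s. The handing-in gave no verdict, as expected.

| Piece | Last check in the wrist view |
|---|---|
| Lidded jar | Standing inside the ring, its centre within about 2 mm of the ring's |
| Thick block | Flat and square between the end stops; 1–2 mm short of the middle along its length, about 1 mm sideways |
| Thin block | Centred on the thick block within 0.5 mm and 0.1° straight after placing |
| Knob pad | Knob up, about 1 mm off the rest's centre |

- **Left alone:** the open jar, the half block and the bare pad still stand where they were in the last scene picture.
- **Harder contact:** on the jar's first descent it met the board about 6 mm higher than I expected, with a reading of about 33 N. The inserts stand roughly 6 mm above the work surface. I backed off, looked, and set it down again gently. All final set-downs were at about 6 N.
- **Checks that disagreed:** the last oblique view, measured by hand, put the thin and thick blocks about 2.6 mm apart. The closer view straight after placing gave 0.5 mm, and I trust that one.

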